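Set the turned slip rings on their inspection stands

TASK

Put the four grooved brass rings on the four round steel stands for inspection, each on the stand made for its size: the smallest ring on the smallest stand, and so on up to the largest on the largest, lying flat and centred with the stand's pin inside its bore. Set them down rather than drop them, and leave the two solid brass blanks where they are.

Things in the scene. Friction and masses are not known exactly. Their poses are not given: they have to be found in the camera images.
- ring_a_center (a point): centre (half-way up, on the axis) of the smallest grooved brass ring: loose, standing flat, 36 mm outside diameter, open 24 mm bore through it from top to bottom, 30 mm tall, fine grooves round the outside (grip it across the outside); z axis along the bore; 105 to 580 g
- ring_b_center (a point): centre (half-way up, on the axis) of the second smallest grooved brass ring: loose, standing flat, 46 mm outside diameter, open 30 mm bore through it from top to bottom, 30 mm tall, fine grooves round the outside (grip it across the outside); z axis along the bore; 105 to 580 g
- ring_c_center (a point): centre (half-way up, on the axis) of the second largest grooved brass ring: loose, standing flat, 56 mm outside diameter, open 38 mm bore through it from top to bottom, 30 mm tall, fine grooves round the outside (grip it across the outside); z axis along the bore; 105 to 580 g
- ring_d_center (a point): centre (half-way up, on the axis) of the largest grooved brass ring: loose, standing flat, 66 mm outside diameter, open 46 mm bore through it from top to bottom, 30 mm tall, fine grooves round the outside (grip it across the outside); z axis along the bore; 105 to 580 g
- stand_a_top (a point): the smallest round dark steel stand, fixed to the bench: a flat disc 52 mm across and 10 mm high, meant for the 36 mm ring, with an upright centre pin 8 mm thick that rises 8 mm above the disc (the ring's bore goes loosely over it). The point is at the centre of the disc's top face, 10 mm above the bench, at the foot of the pin
- stand_b_top (a point): the second smallest round dark steel stand, fixed to the bench: a flat disc 62 mm across and 10 mm high, meant for the 46 mm ring, with an upright centre pin 8 mm thick that rises 8 mm above the disc (the ring's bore goes loosely over it). The point is at the centre of the disc's top face, 10 mm above the bench, at the foot of the pin
- stand_c_top (a point): the second largest round dark steel stand, fixed to the bench: a flat disc 72 mm across and 10 mm high, meant for the 56 mm ring, with an upright centre pin 8 mm thick that rises 8 mm above the disc (the ring's bore goes loosely over it). The point is at the centre of the disc's top face, 10 mm above the bench, at the foot of the pin
- stand_d_top (a point): the largest round dark steel stand, fixed to the bench: a flat disc 82 mm across and 10 mm high, meant for the 66 mm ring, with an upright centre pin 8 mm thick that rises 8 mm above the disc (the ring's bore goes loosely over it). The point is at the centre of the disc's top face, 10 mm above the bench, at the foot of the pin
- blank_small_center (a point): centre of the small blank, a loose solid plain brass disc without bore or grooves, 41 mm across, 30 mm tall, not yet machined; to be left alone
- blank_large_center (a point): centre of the large blank, a loose solid plain brass disc without bore or grooves, 60 mm across, 30 mm tall, not yet machined; to be left alone
There are look-alikes about, which are no part of the job. What is shaped like the part that bears ring_a_center but blue is not meant. What is shaped like the part that bears ring_d_center but pink is not meant.

How it is judged:
By the outcome, as a careful person would: the job done as asked, in the order asked, and still so for the second after the job is handed in, with the robot touching nothing.
It also fails if it takes over 96 s, if anything falls off the work surface, if the arm or the gripper's body presses on something with over 40 N, if the wrist force passes 120 N, or if a joint passes its speed limit or range.

ROBOT

A 6-joint arm with a two-finger parallel gripper is mounted at the origin on the work surface. World frame = base frame: x ahead of the robot, y to its left, z up, the work surface at z = 0. Lengths are in m, angles in rad, forces in N, time in s.
With the tool pointing down it reaches from about 0.25 to 0.85 m from the base axis. Payload 12.5 kg.
Tool frame: the origin (TCP) lies on the centre line of the jaws, within the pads' length; the fingertips stand 25 mm ahead of it and the grasp point (between the pads) lies 6 mm ahead of it; z points along the fingers, y is the direction in which the jaws open and shut (so a half turn about z gives the same grasp; the last joint's range is limited). The gripper opens to 93 mm and grips with 3 to 60 N. Pads are 15 mm wide; open, the fingers measure 128 mm over their backs; the gripper's body (75 mm by 188 mm) begins 65 mm behind the grasp point.
Start: joints at [-1.223, 0.351, 1.652, -0, 1.139, -0.085], TCP at [0.231, -0.499, 0.244] pointing down, gripper open.
Joint ranges: [-2.75, 2.75], [-0.79, 2.1], [0.01, 2.65], [-1.57, 4.71], [0.07, 3.14], [-2.87, 2.87]. Speed limits (rad/s): [2.22, 2.22, 2.79, 3.14, 3.14, 3.14].

INTERFACE

Orientations are given as a unit quaternion [x, y, z, w].
In Python, from workcell import env, vision, order, nets gives the robot as it stands. The module is installed in compiled form; this text tells all that it offers.
- The arm moves only by the tool apply_moves, never from a script. Its argument "increments" is a list of rows, each an object of numbers: "dx", "dy", "dz": the shift along the tool's x, y, z in mm; "rx", "ry", "rz": the turn, a rotation vector about the tool's x, y, z in rad. A call has 1 to 20 rows; each row shifts and turns the commanded pose from where the row before left it, along the tool's axes as they then stand; what a row does not reach is not made up. A row lasts 1/10 s, in which the tool goes at most 50 mm and 8.59 degrees, less where a joint would pass 70% of its speed; a pose out of reach is approached as far as the arm can. A call is refused whole if a number of a shift passes 50 or a number of a turn 0.15, either way. A call with a gripper value outside its range is refused whole. "jaw" is the finger opening in mm, from 0 to 93, set as the call begins (left out, the last holds). The fingers move at their own pace and stop on an object; the grip force is fixed at half the most. Time passes only in rows, so rows that do not move let the fingers close. It gives the time, the measured TCP pose, the force and the opening at its end, in the units of the state.
- env.state(): the state, without advancing time (a new reading comes with each control period).
- vision.camera(name): name is "scene" or "side" or "wrist"; returns a dict with "frame" (384x512x3 uint8, red, green, blue), "range_z" (384x512 float32, m along the optical axis (not along the pixel's ray), 0 where there is no reading), "mtx" (3x3 intrinsics, pixels), "world_from_camera" (4x4, takes a point from camera to world coordinates). Camera axes: x right, y up, looking along -z (the intrinsics and any distortion apply to the point x, -y, -z); pixel columns grow to the right and rows downward; lengths in m; the calibration is good to about 2 mm. The wrist camera is an equidistant fisheye: a pixel r from the principal point sees the ray r / f radians off the axis. A picture is of the moment at which its call begins.
- order.finish_job(): hands the job in, once; it reports no verdict.
Trained networks look in a picture, given as the dict that the camera call returned (one of the last four; its "shot" number tells which), for a name from the list of things; names that differ only in an ending like _2 or _b are one class to them, and where a whole thing is asked for, a point or a joint stands for the part that bears it (a point fixed in the world has none). Each returns a list of dicts, best first, with "conf" (0 to 1); they miss things now and then, are a little off and sometimes report something else, mostly with a low value. They report only what shows in the picture. A call takes as long as a camera call. They do not tell look-alikes from the thing itself.
- nets.boxes_of(picture, query): "rect" ([left, top, width, height] in pixels, round what is visible of it).
The state is a dict: "time_s": time; "joints": joint angles; "qvel": joint speeds; "effort": joint torques, N m; "tool_pos": TCP position; "tcp_rot": TCP orientation; "contact_force": force on the tool from outside, world axes, zero at the start; "torque": the same for the moment, N m; "finger_gap": finger opening in m.
Only numpy, scipy, OpenCV 4.12 (cv2) and the standard library are available. Lean on these libraries where they do the work, as an engineer would, in place of code of your own. Each camera call takes 0.05 s, during which the arm holds its last target. There are 200 camera calls.

## Working session

There is one attempt and no reset: what is moved stays moved. The work goes in short steps, Python scripts to look and compute and a tool call to move; the robot and the scene stay as the last step left them, time stands still between calls to the robot, and variables do not carry over. Pictures are saved under pics/ and viewed, about 12 in all and at most 16, crops included, and the job is handed in when it is done.

Besides the shell and the picture viewer there is one more tool, called after "Call:" as name(argument=value, ...), one argument or row to a line, values as JSON. apply_moves: Moves the arm, as the interface text tells. Its arguments: {"type":"object","properties":{"increments":{"type":"array","items":{"type":"object","properties":{"dx":{"type":"number"},"dy":{"type":"number"},"dz":{"type":"number"},"rx":{"type":"number"},"ry":{"type":"number"},"rz":{"type":"number"}}}},"jaw":{"type":"number"}},"required":["increments"]}

```bash
mkdir -p pics
cat > h.py <<'E'
import numpy as np, cv2
from workcell import env, vision, order, nets
def cloud(p):
    K=p["mtx"];z=p["range_z"];v,u=np.mgrid[:384,:512]
    P=np.stack([(u-K[0,2])/K[0,0]*z,-(v-K[1,2])/K[1,1]*z,-z],-1)
    T=p["world_from_camera"];W=P@T[:3,:3].T+T[:3,3];W[z==0]=np.nan
    return W
E
python3 - <<'E'
from h import *
s=env.state();print(s)
ims=[]
for n in("scene","side"):
    p=vision.camera(n);ims.append(p["frame"]);print(n,p["mtx"].round(1).tolist(),p["world_from_camera"].round(3).tolist())
    cv2.imwrite(f"pics/{n}0.png",cv2.resize(p["frame"][...,::-1],(800,600),interpolation=cv2.INTER_CUBIC))
    W=cloud(p)
    for q in("ring_a_center","stand_a_top","blank_small_center"):
        for b in nets.boxes_of(p,q):
            l,t,w,h=b["rect"];c=W[int(t):int(t+h)+1,int(l):int(l+w)+1].reshape(-1,3);c=c[(c[:,2]>.007)]
            if len(c): print(q,round(b["conf"],2),np.round(b["rect"]).tolist(),"ztop",np.nanpercentile(c[:,2],95).round(3),"mean",np.nanmedian(c,0).round(3))
E
```

```text
{'time_s': 0.0, 'joints': array([-1.22264586e+00,  3.51231105e-01,  1.65241406e+00, -9.67668993e-06,
        1.13910264e+00, -8.45863341e-02]), 'qvel': array([ 6.06036748e-04, -6.78515786e-04,  1.70658494e-04,  6.36173375e-04,
       -7.88722829e-05, -3.57673290e-04]), 'effort': array([-4.77244230e-04, -4.97334623e+01, -2.85259849e+01,  6.99000712e-02,
        2.57732224e-02, -1.09115872e-04]), 'tool_pos': array([ 0.23056736, -0.49899416,  0.24310804]), 'tcp_rot': array([ 9.76682936e-01,  2.14686069e-01, -8.02492370e-05, -5.71990637e-04]), 'contact_force': array([-0.04318191, -0.35223227, -0.1077087 ]), 'torque': array([-0.0290749 ,  0.03195444, -0.04691268]), 'finger_gap': 0.0927589579556786}
scene [[449.2, 0.0, 253.8], [0.0, 449.2, 187.6], [0.0, 0.0, 1.0]] [[0.823, -0.401, 0.402, 0.961], [0.568, 0.563, -0.6, -0.692], [0.014, 0.722, 0.692, 0.854], [0.0, 0.0, 0.0, 1.0]]
ring_a_center 0.7 [206.0, 212.0, 13.0, 15.0] ztop 0.034 mean [ 0.461 -0.127  0.027]
ring_a_center 0.54 [189.0, 196.0, 10.0, 16.0] ztop 0.035 mean [ 0.386 -0.11   0.025]
ring_a_center 0.37 [234.0, 181.0, 23.0, 22.0] zt
[... 268 characters left out ...]
76 -0.32   0.031]
side [[420.6, 0.0, 254.7], [0.0, 420.6, 185.3], [0.0, 0.0, 1.0]] [[-0.78, 0.338, -0.527, 0.0], [-0.626, -0.415, 0.66, 0.637], [0.005, 0.844, 0.536, 0.562], [0.0, 0.0, 0.0, 1.0]]
ring_a_center 0.76 [317.0, 185.0, 18.0, 18.0] ztop 0.031 mean [ 0.379 -0.098  0.023]
ring_a_center 0.64 [294.0, 170.0, 14.0, 22.0] ztop 0.031 mean [ 0.459 -0.114  0.023]
stand_a_top 0.57 [317.0, 160.0, 22.0, 12.0] ztop 0.013 mean [ 0.451 -0.25   0.01 ]
stand_a_top 0.4 [256.0, 194.0, 23.0, 24.0] ztop 0.031 mean [0.463 0.016 0.024]
stand_a_top 0.39 [293.0, 173.0, 15.0, 18.0] ztop 0.031 mean [ 0.459 -0.114  0.023]
blank_small_center 0.63 [298.0, 134.0, 15.0, 16.0] ztop 0.031 mean [ 0.566 -0.303  0.025]
```

View pics/scene0.png

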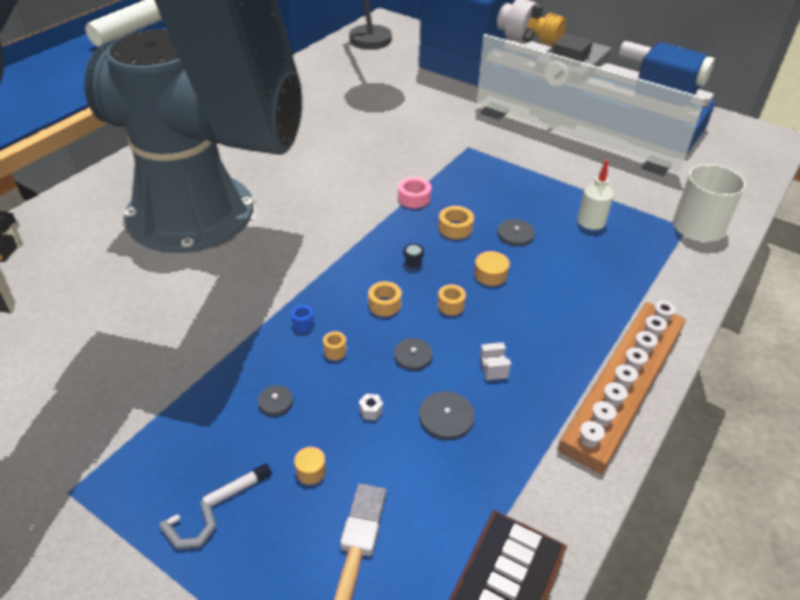

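View pics/side0.png

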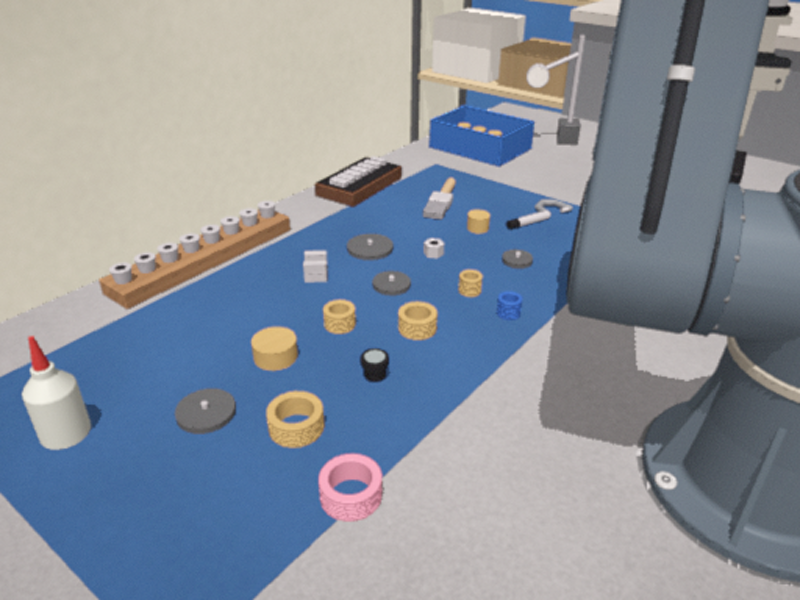

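The scene view (800×600 px) shows brass rings d (456,222), c (385,298), b (452,299) and a (335,346). The stands are at (516,232), (413,353), (275,400) and (447,415, the largest). The blanks are at (491,268) and (310,466). The blue (302,319) and pink (414,192) rings are decoys. The side view agrees. Next I'll measure positions and sizes in both views.

```bash
cat >> h.py <<'E'
from scipy.optimize import least_squares
def edges(p,mask,z0):
    """contour of mask -> world xy on plane z0"""
    cs,_=cv2.findContours(mask.astype(np.uint8),cv2.RETR_EXTERNAL,cv2.CHAIN_APPROX_NONE)
    return cs
def rayplane(p,uv,z0):
    K=p["mtx"];T=p["world_from_camera"]
    d=np.c_[(uv[:,0]-K[0,2])/K[0,0],-(uv[:,1]-K[1,2])/K[1,1],-np.ones(len(uv))]@T[:3,:3].T
    return (T[:3,3]+d*((z0-T[2,3])/d[:,2])[:,None])[:,:2]
E
python3 - <<'E'
from h import *
for n in("scene","side"):
    p=vision.camera(n);W=cloud(p);hsv=cv2.cvtColor(p["frame"],cv2.COLOR_RGB2HSV).astype(int)
    H,S,V=hsv[...,0],hsv[...,1],hsv[...,2];xy=W[...,:2]
    roi=(W[...,0]>.2)&(W[...,0]<.85)&(abs(W[...,1])<.42)
    f=p["world_from_camera"]
    for nm,m,zt in(("brass",(H>8)&(H<32)&(S>90)&roi&(W[...,2]>.005),.03),("steel",(S<110)&(V<110)&roi&(W[...,2]<.03),.01)):
        k,L,st,_=cv2.connectedComponentsWithStats(m.astype(np.uint8),connectivity=4)
        for i in range(1,k):
            if st[i,4]<60: continue
            c=W[L==i]
            top=np.nanpercentile(c[:,2],90)
            c2=c[c[:,2]>top-.006]
            # visible silhouette via top-plane projection of mask pixels
            (x,y),r=cv2.minEnclosingCircle(c2[:,:2].astype(np.float32))
            v,u=np.where(L==i);q=rayplane(p,np.c_[u,v].astype(float),zt)
            # far half edge belongs to the top rim: hull extreme fit
            away=np.array([x,y])-f[:2,3];away/=np.linalg.norm(away)
            hu=cv2.convexHull(q.astype(np.float32))[:,0]
            rel=hu-[x,y];far=hu[rel@away>0]
            if len(far)<4: continue
            g=least_squares(lambda t:np.hypot(*(far-t[:2]).T)-t[2],[x,y,r],loss="soft_l1",f_scale=.001)
            print(n,nm,"px",st[i,:4].tolist(),"top",round(float(top),3),"mec",np.round([x,y,2*r],4),"fit",g.x.round(4)*[1,1,2])
E
```

```text
scene brass px [281, 132, 22, 21] top 0.034 mec [0.4545 0.2585 0.0704] fit [0.4522 0.2653 0.0618]
scene brass px [305, 161, 21, 21] top 0.034 mec [0.5739 0.1829 0.062 ] fit [0.574  0.1877 0.056 ]
scene brass px [236, 181, 20, 21] top 0.034 mec [0.4636 0.0099 0.0583] fit [0.4638 0.0102 0.0528]
scene brass px [281, 183, 17, 18] top 0.034 mec [0.558  0.0728 0.0471] fit [0.5584 0.0752 0.043 ]
scene brass px [358, 194, 60, 97] top 0.034 mec [0.8447 0.0779 0.3368] fit [244.5568 -21.392  489.34  ]
scene brass px [207, 213, 14, 17] top 0.033 mec [ 0.4625 -0.1261  0.0355] fit [ 0.4609 -0.1235  0.0324]
scene brass px [189, 287, 19, 23] top 0.034 mec [ 0.571  -0.3165  0.0409] fit [ 0.5702 -0.3154  0.0384]
scene brass px [218, 351, 13, 27] top 0.023 mec [ 0.707  -0.3968  0.0484] fit [ 0.7009 -0.3866  0.0152]
scene steel px [319, 142, 22, 15] top 0.015 mec [0.5587 0.3085 0.0684] fit [0.5583 0.3146 0.06  ]
scene steel px [253, 218, 23, 19] top 0.015 mec [ 0.5713 -0.0638  0.0585] fit [ 0.569  -0.0585  0.0502]
scene steel px [166, 248, 21, 18] top 0.015 mec [ 0.4531 -0.2574  0.0501] fit [ 0.4509 -0.
[... 307 characters left out ...]
-0.3146  0.0356]
side brass px [75, 137, 110, 60] top 0.03 mec [0.8428 0.0828 0.3366] fit [ 0.8654 -0.0156  0.1444]
side brass px [294, 173, 14, 16] top 0.03 mec [ 0.4604 -0.1216  0.0374] fit [ 0.4619 -0.1242  0.0296]
side brass px [207, 192, 20, 21] top 0.03 mec [0.5579 0.0762 0.047 ] fit [0.559  0.075  0.0426]
side brass px [255, 194, 25, 23] top 0.03 mec [0.4631 0.0119 0.0575] fit [0.4636 0.0124 0.054 ]
side brass px [161, 210, 29, 26] top 0.031 mec [0.5748 0.1855 0.0627] fit [0.5754 0.1854 0.0566]
side brass px [171, 251, 36, 34] top 0.031 mec [0.4535 0.2642 0.0676] fit [0.4535 0.2628 0.0634]
side steel px [232, 233, 16, 11] top 0.028 mec [0.4373 0.1372 0.0304] fit [0.446  0.1275 0.0338]
```

Call:
apply_moves(
  increments=[
    {"rz": 0.1443},
    {"rz": 0.1443},
    {"rz": 0.1441},
    {"dx": 22,"dy": -28,"dz": -4},
    {"dx": 22,"dy": -28,"dz": -4},
    {"dx": 22,"dy": -28,"dz": -4},
    {"dx": 22,"dy": -28,"dz": -4},
    {"dx": 22,"dy": -28,"dz": -4},
    {"dx": 22,"dy": -28,"dz": -4},
    {"dx": 22,"dy": -28,"dz": -4},
    {"dx": 22,"dy": -28,"dz": -4},
    {"dx": 22,"dy": -28,"dz": -4},
    {"dx": 22,"dy": -28,"dz": -4},
    {"dx": 22,"dy": -28,"dz": -4},
    {"dx": 22,"dy": -28,"dz": -4},
    {"dx": 22,"dy": -28,"dz": -4},
    {"dx": 14,"dy": -28,"dz": -4},
    {},
  ],
  jaw=60,
)

```text
invalid input at $.increments[0]: expected keys dx, dy, dz, rx, ry, rz
```

Run:
```python
from h import *
import pickle
s=env.state();print(s["tool_pos"],s["tcp_rot"],s["joints"],s["time_s"])
p=vision.camera("wrist");pickle.dump(p,open("w1.pkl","wb"))
print(p["mtx"].round(1),p["world_from_camera"].round(4))
cv2.imwrite("pics/w1.png",cv2.resize(p["frame"][...,::-1],(800,600),interpolation=cv2.INTER_CUBIC))
```

```text
[ 0.23067503 -0.49925228  0.2436017 ] [ 9.76680513e-01  2.14697868e-01  1.56675077e-06 -3.17987117e-05] [-1.22263119e+00  3.50722817e-01  1.65184822e+00  1.26211101e-05
  1.13908425e+00 -8.46050907e-02] 0.5
[[297.3   0.  253. ]
 [  0.  297.3 192.5]
 [  0.    0.    1. ]] [[ 0.4204  0.8743  0.2425  0.2974]
 [-0.9074  0.4054  0.1111 -0.4674]
 [-0.0012 -0.2668  0.9638  0.383 ]
 [ 0.      0.      0.      1.    ]]
```

View pics/w1.png

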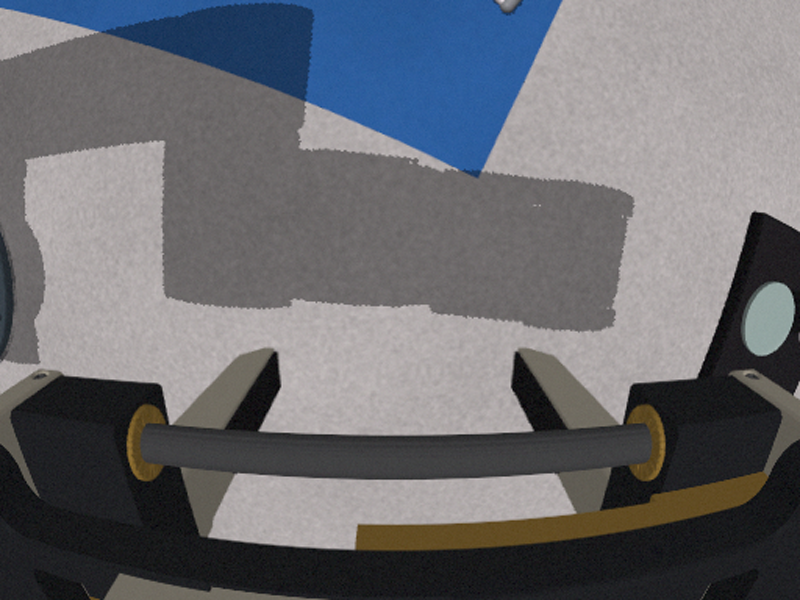

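The picture shows only the empty bench and the mat corner at (475,175). The move was refused because every row needs all six keys.

Call:
apply_moves(
  increments=[
    {"dx": 0,"dy": 0,"dz": 0,"rx": 0,"ry": 0,"rz": 0.1443},
    {"dx": 0,"dy": 0,"dz": 0,"rx": 0,"ry": 0,"rz": 0.1443},
    {"dx": 0,"dy": 0,"dz": 0,"rx": 0,"ry": 0,"rz": 0.1442},
    {"dx": 10,"dy": -25,"dz": -5,"rx": 0,"ry": 0,"rz": 0},
    {"dx": 10,"dy": -25,"dz": -5,"rx": 0,"ry": 0,"rz": 0},
    {"dx": 10,"dy": -25,"dz": -5,"rx": 0,"ry": 0,"rz": 0},
    {"dx": 10,"dy": -25,"dz": -5,"rx": 0,"ry": 0,"rz": 0},
    {"dx": 10,"dy": -25,"dz": -5,"rx": 0,"ry": 0,"rz": 0},
    {"dx": 10,"dy": -25,"dz": -5,"rx": 0,"ry": 0,"rz": 0},
    {"dx": 10,"dy": -25,"dz": -5,"rx": 0,"ry": 0,"rz": 0},
    {"dx": 10,"dy": -25,"dz": -5,"rx": 0,"ry": 0,"rz": 0},
    {"dx": 10,"dy": -25,"dz": -5,"rx": 0,"ry": 0,"rz": 0},
    {"dx": 10,"dy": -25,"dz": -5,"rx": 0,"ry": 0,"rz": 0},
    {"dx": 10,"dy": -25,"dz": -5,"rx": 0,"ry": 0,"rz": 0},
    {"dx": 10,"dy": -25,"dz": -5,"rx": 0,"ry": 0,"rz": 0},
    {"dx": 10,"dy": -25,"dz": 0,"rx": 0,"ry": 0,"rz": 0},
    {"dx": 10,"dy": -25,"dz": 0,"rx": 0,"ry": 0,"rz": 0},
    {"dx": 10,"dy": -25,"dz": 0,"rx": 0,"ry": 0,"rz": 0},
    {"dx": 0,"dy": 0,"dz": 0,"rx": 0,"ry": 0,"rz": 0},
  ],
  jaw=60,
)

```text
time_s: 2.45
tool_pos: [0.3813, -0.1224, 0.3038]
tcp_rot: [1.0, 0.001, 0.0, -0.0]
contact_force: [0.8, 0.8, 0.6]
finger_gap: 0.0601
```

Run:
```python
from h import *
import pickle
p=vision.camera("wrist");pickle.dump(p,open("w1.pkl","wb"))
s=env.state();print(s["tool_pos"],s["tcp_rot"],s["joints"],s["time_s"])
print(p["world_from_camera"].round(4))
cv2.imwrite("pics/w2.png",cv2.resize(p["frame"][...,::-1],(800,600),interpolation=cv2.INTER_CUBIC))
```

```text
[ 0.38094009 -0.12346319  0.30373621] [9.99999246e-01 1.22086931e-03 1.10752629e-04 7.57783386e-05] [-4.29772720e-01  2.08513708e-03  1.92211844e+00 -4.81372499e-05
  1.21712451e+00  1.13859853e+00] 2.5
[[ 3.600e-03  9.637e-01  2.669e-01  4.548e-01]
 [-1.000e+00  3.900e-03 -6.000e-04 -1.215e-01]
 [-1.600e-03 -2.669e-01  9.637e-01  4.432e-01]
 [ 0.000e+00  0.000e+00  0.000e+00  1.000e+00]]
```

View pics/w2.png

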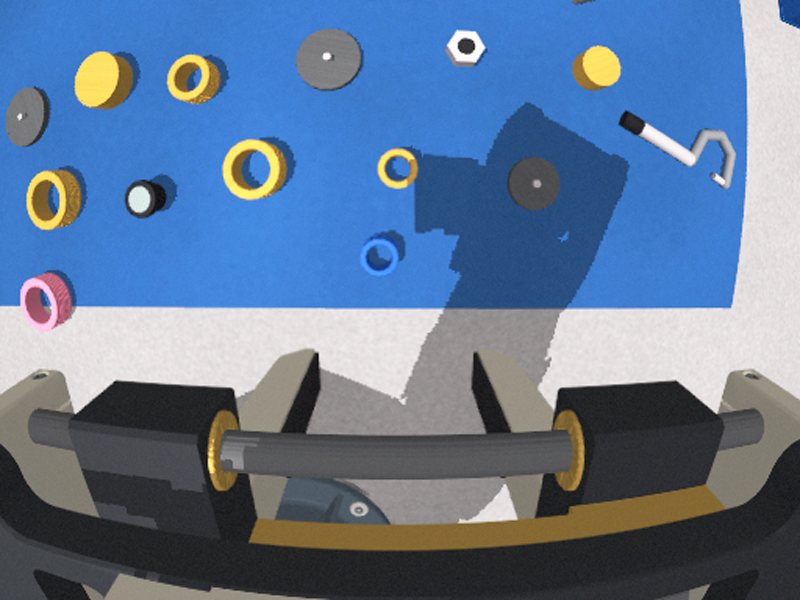

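The wrist view (800×600 px) shows all four rings: a (398,168), b (193,78), c (254,168), d (53,198). It also shows stand a (534,182), stand b (328,58) and stand c (27,116, partly cut off). Stand d is out of view at the top.

```bash
cat >> h.py <<'E'
def wcloud(p):
    K=p["mtx"].astype(float);v,u=np.mgrid[:384,:512].astype(float)
    x=(u-K[0,2])/K[0,0];y=(v-K[1,2])/K[1,1];r=np.hypot(x,y)+1e-9;t=np.tan(r)/r
    D=np.stack([x*t,-y*t,-np.ones_like(x)],-1);T=p["world_from_camera"]
    R=D@T[:3,:3].T;W=R*p["range_z"][...,None]+T[:3,3];W[p["range_z"]==0]=np.nan
    return W,R
def wobjs(p,minpx=40):
    W,R=wcloud(p);hsv=cv2.cvtColor(p["frame"],cv2.COLOR_RGB2HSV).astype(int);H,S,V=[hsv[...,i] for i in range(3)]
    o=p["world_from_camera"][:3,3]
    roi=(W[...,0]>.3)&(W[...,0]<.85)&(abs(W[...,1])<.42)
    for nm,m,zt in(("brass",(H>8)&(H<35)&(S>90)&roi&(W[...,2]>.024)&(W[...,2]<.06),.03),("steel",(S<70)&(V<140)&roi&(W[...,2]>.005)&(W[...,2]<.02),.01)):
        k,L,st,_=cv2.connectedComponentsWithStats(m.astype(np.uint8),connectivity=8)
        for i in range(1,k):
            if st[i,4]<minpx: continue
            M=L==i;z=np.median(W[M][:,2]);r=R[M];q=o+r*((z-o[2])/r[:,2])[:,None]
            hu=cv2.convexHull(q[:,:2].astype(np.float32))
            (x,y),rr=cv2.minEnclosingCircle(hu)
            g=least_squares(lambda t:np.hypot(*(hu[:,0]-t[:2]).T)-t[2],[x,y,rr]).x
            print(nm,"px",(st[i,:4]/.64).round().tolist(),"z",z.round(4),"mec",np.round([x,y,2*rr],4),"fit",(g*[1,1,2]).round(4))
E
python3 - <<'E'
from h import *
import pickle
wobjs(pickle.load(open("w1.pkl","rb")))
E
```

```text
brass px [581.0, 45.0, 39.0, 42.0] z 0.0281 mec [ 0.57   -0.3128  0.0427] fit [ 0.5702 -0.3134  0.0407]
brass px [75.0, 52.0, 47.0, 56.0] z 0.0288 mec [0.5746 0.1844 0.0631] fit [0.574  0.1843 0.0608]
brass px [167.0, 55.0, 44.0, 47.0] z 0.0285 mec [0.5575 0.0745 0.0467] fit [0.5578 0.0745 0.0454]
brass px [223.0, 139.0, 58.0, 59.0] z 0.0284 mec [0.4641 0.0105 0.0563] fit [0.4647 0.0108 0.0549]
brass px [378.0, 148.0, 39.0, 39.0] z 0.0283 mec [ 0.4614 -0.1224  0.0351] fit [ 0.4618 -0.1225  0.034 ]
brass px [27.0, 170.0, 42.0, 59.0] z 0.0286 mec [0.4538 0.2614 0.0689] fit [0.4537 0.2613 0.0664]
steel px [297.0, 30.0, 64.0, 61.0] z 0.0085 mec [ 0.5681 -0.0577  0.0617] fit [ 0.5681 -0.0576  0.0603]
steel px [6.0, 88.0, 41.0, 59.0] z 0.0089 mec [0.556  0.3135 0.0752] fit [0.557  0.3134 0.0723]
steel px [620.0, 112.0, 25.0, 22.0] z 0.0146 mec [ 0.5192 -0.355   0.028 ] fit [ 0.5202 -0.355   0.0233]
steel px [508.0, 158.0, 52.0, 52.0] z 0.0082 mec [ 0.4511 -0.2527  0.0518] fit [ 0.4519 -0.2525  0.0504]
```

Call:
apply_moves(
  increments=[
    {"dx": 8,"dy": 0,"dz": 20,"rx": 0,"ry": 0,"rz": 0},
    {"dx": 8,"dy": 0,"dz": 20,"rx": 0,"ry": 0,"rz": 0},
    {"dx": 8,"dy": 0,"dz": 20,"rx": 0,"ry": 0,"rz": 0},
    {"dx": 8,"dy": 0,"dz": 20,"rx": 0,"ry": 0,"rz": 0},
    {"dx": 8,"dy": 0,"dz": 20,"rx": 0,"ry": 0,"rz": 0},
    {"dx": 8,"dy": 0,"dz": 20,"rx": 0,"ry": 0,"rz": 0},
    {"dx": 8,"dy": 0,"dz": 20,"rx": 0,"ry": 0,"rz": 0},
    {"dx": 8,"dy": 0,"dz": 20,"rx": 0,"ry": 0,"rz": 0},
    {"dx": 8,"dy": 0,"dz": 20,"rx": 0,"ry": 0,"rz": 0},
    {"dx": 8.5,"dy": -1,"dz": 20,"rx": 0,"ry": 0,"rz": 0},
    {"dx": 0,"dy": 0,"dz": 0,"rx": 0,"ry": 0,"rz": 0},
  ],
  jaw=60,
)

```text
time_s: 3.6
tool_pos: [0.4605, -0.1238, 0.1018]
tcp_rot: [1.0, -0.0, -0.002, -0.001]
contact_force: [-1.3, 0.2, -0.2]
finger_gap: 0.0601
```

Run:
```python
from h import *
p=vision.camera("wrist");s=env.state();print(s["tool_pos"],s["time_s"],s["contact_force"]);wobjs(p)
cv2.imwrite("pics/w3.png",p["frame"][...,::-1])
```

```text
[ 0.46060395 -0.12379367  0.10301675] 3.65 [-0.90741415 -0.12148076 -0.14660267]
brass px [712.0, 98.0, 55.0, 72.0] z 0.028 mec [ 0.5707 -0.3126  0.0437] fit [ 0.5708 -0.3126  0.0418]
brass px [17.0, 117.0, 58.0, 80.0] z 0.0283 mec [0.5583 0.0732 0.0487] fit [0.5585 0.0731 0.0465]
brass px [106.0, 269.0, 88.0, 98.0] z 0.0283 mec [0.4645 0.0097 0.0573] fit [0.465 0.01  0.056]
brass px [361.0, 291.0, 72.0, 70.0] z 0.0282 mec [ 0.4623 -0.1231  0.0362] fit [ 0.4623 -0.1228  0.0353]
steel px [695.0, 6.0, 55.0, 12.0] z 0.0103 mec [ 0.65   -0.3188  0.0499] fit [ 0.9212 -0.2199  0.5787]
steel px [289.0, 86.0, 39.0, 80.0] z 0.0075 mec [ 0.5603 -0.0776  0.0432] fit [ 0.5686 -0.0582  0.0606]
steel px [267.0, 100.0, 11.0, 16.0] z 0.0085 mec [ 0.5704 -0.061   0.0089] fit [ 0.5701 -0.0599  0.0076]
steel px [750.0, 205.0, 34.0, 38.0] z 0.014 mec [ 0.5211 -0.354   0.0326] fit [ 0.5216 -0.3536  0.0269]
steel px [581.0, 288.0, 78.0, 84.0] z 0.0081 mec [ 0.4522 -0.2526  0.0533] fit [ 0.4523 -0.2529  0.0515]
steel px [20.0, 316.0, 25.0, 39.0] z 0.0106 mec [0.4461 0.123  0.028 ] fit [0.4463 0.1235 0.0266]
```

View pics/w3.png

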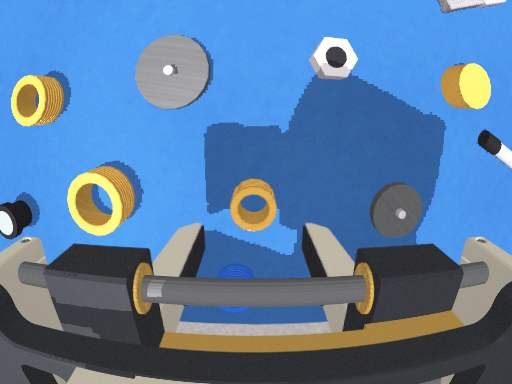

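The wrist picture (512×384 px) shows ring a centred between the fingers at (253,205), with stand a at (397,210). The measured sizes agree: 35.3 mm against 36, and 51.5 mm against 52.

Call:
apply_moves(
  increments=[
    {"dx": 1.5,"dy": -1,"dz": 12,"rx": 0,"ry": 0,"rz": 0},
    {"dx": 0,"dy": 0,"dz": 14,"rx": 0,"ry": 0,"rz": 0},
    {"dx": 0,"dy": 0,"dz": 14,"rx": 0,"ry": 0,"rz": 0},
    {"dx": 0,"dy": 0,"dz": 14,"rx": 0,"ry": 0,"rz": 0},
    {"dx": 0,"dy": 0,"dz": 12,"rx": 0,"ry": 0,"rz": 0},
    {"dx": 0,"dy": 0,"dz": 7,"rx": 0,"ry": 0,"rz": 0},
    {"dx": 0,"dy": 0,"dz": 0,"rx": 0,"ry": 0,"rz": 0},
  ],
)

```text
time_s: 4.35
tool_pos: [0.4624, -0.1223, 0.0301]
tcp_rot: [1.0, -0.0, -0.0, -0.0]
contact_force: [-0.1, -0.8, 0.5]
finger_gap: 0.06
```

Call:
apply_moves(
  increments=[
    {"dx": 0,"dy": 0,"dz": 0,"rx": 0,"ry": 0,"rz": 0},
    {"dx": 0,"dy": 0,"dz": 0,"rx": 0,"ry": 0,"rz": 0},
    {"dx": 0,"dy": 0,"dz": 0,"rx": 0,"ry": 0,"rz": 0},
    {"dx": 0,"dy": 0,"dz": 0,"rx": 0,"ry": 0,"rz": 0},
    {"dx": 0,"dy": 0,"dz": 0,"rx": 0,"ry": 0,"rz": 0},
    {"dx": 0,"dy": 0,"dz": 0,"rx": 0,"ry": 0,"rz": 0},
  ],
  jaw=20,
)

```text
time_s: 4.95
tool_pos: [0.4629, -0.1224, 0.031]
tcp_rot: [1.0, 0.0, 0.0, 0.0]
contact_force: [-0.6, -1.4, 6.5]
finger_gap: 0.0362
```

Call:
apply_moves(
  increments=[
    {"dx": 0,"dy": 0,"dz": -6,"rx": 0,"ry": 0,"rz": 0},
    {"dx": 0,"dy": 0,"dz": -14,"rx": 0,"ry": 0,"rz": 0},
    {"dx": 0,"dy": 0,"dz": -20,"rx": 0,"ry": 0,"rz": 0},
    {"dx": -1,"dy": 10,"dz": -10,"rx": 0,"ry": 0,"rz": 0},
    {"dx": -2,"dy": 20,"dz": 0,"rx": 0,"ry": 0,"rz": 0},
    {"dx": -2,"dy": 25,"dz": 0,"rx": 0,"ry": 0,"rz": 0},
    {"dx": -2,"dy": 25,"dz": 0,"rx": 0,"ry": 0,"rz": 0},
    {"dx": -2,"dy": 25,"dz": 0,"rx": 0,"ry": 0,"rz": 0},
    {"dx": -1,"dy": 20,"dz": 0,"rx": 0,"ry": 0,"rz": 0},
    {"dx": 0,"dy": 5,"dz": 10,"rx": 0,"ry": 0,"rz": 0},
    {"dx": 0,"dy": 0,"dz": 10,"rx": 0,"ry": 0,"rz": 0},
    {"dx": 0,"dy": 0,"dz": 5,"rx": 0,"ry": 0,"rz": 0},
    {"dx": 0,"dy": 0,"dz": 0,"rx": 0,"ry": 0,"rz": 0},
  ],
)

```text
time_s: 6.25
tool_pos: [0.4522, -0.2511, 0.0545]
tcp_rot: [1.0, 0.0, -0.001, -0.001]
contact_force: [-0.4, -0.3, -0.6]
finger_gap: 0.036
```

Run:
```python
from h import *
p=vision.camera("wrist");s=env.state();print(s["tool_pos"],s["time_s"],s["contact_force"],s["finger_gap"]);wobjs(p)
cv2.imwrite("pics/w4.png",p["frame"][...,::-1])
```

```text
[ 0.45250363 -0.25133257  0.05505568] 6.3 [ 0.14563264  0.38281387 -1.00858397] 0.0358072851871445
brass px [517.0, 14.0, 103.0, 105.0] z 0.0282 mec [ 0.5702 -0.3139  0.0418] fit [ 0.5701 -0.3141  0.0408]
brass px [344.0, 327.0, 105.0, 109.0] z 0.0489 mec [ 0.4548 -0.2505  0.0442] fit [ 0.4549 -0.2502  0.0407]
steel px [22.0, 64.0, 41.0, 116.0] z 0.0069 mec [ 0.5668 -0.0664  0.059 ] fit [ 0.5682 -0.0598  0.0607]
steel px [616.0, 170.0, 58.0, 56.0] z 0.0144 mec [ 0.5205 -0.3555  0.0292] fit [ 0.5206 -0.3552  0.026 ]
steel px [345.0, 292.0, 119.0, 73.0] z 0.0083 mec [ 0.4528 -0.2538  0.0508] fit [ 0.4544 -0.2534  0.0476]
steel px [372.0, 370.0, 48.0, 22.0] z 0.0083 mec [ 0.4386 -0.2502  0.0208] fit [ 0.4364 -0.2503  0.0155]
```

View pics/w4.png

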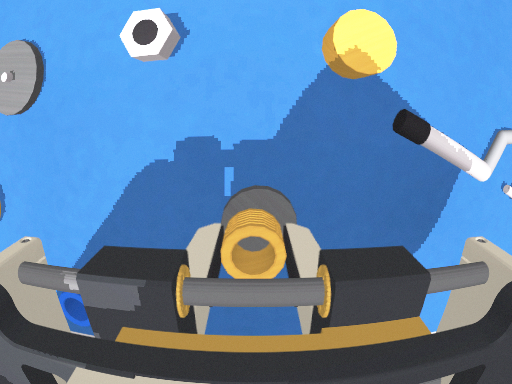

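The picture shows ring a held level over stand a at about (255,245). The pin should enter once I shift 1.5 mm in y.

Call:
apply_moves(
  increments=[
    {"dx": 0,"dy": 1.5,"dz": 0,"rx": 0,"ry": 0,"rz": 0},
    {"dx": 0,"dy": 0,"dz": 5,"rx": 0,"ry": 0,"rz": 0},
    {"dx": 0,"dy": 0,"dz": 4,"rx": 0,"ry": 0,"rz": 0},
    {"dx": 0,"dy": 0,"dz": 3,"rx": 0,"ry": 0,"rz": 0},
    {"dx": 0,"dy": 0,"dz": 2,"rx": 0,"ry": 0,"rz": 0},
    {"dx": 0,"dy": 0,"dz": 0.5,"rx": 0,"ry": 0,"rz": 0},
    {"dx": 0,"dy": 0,"dz": 0,"rx": 0,"ry": 0,"rz": 0},
    {"dx": 0,"dy": 0,"dz": 0,"rx": 0,"ry": 0,"rz": 0},
  ],
)

```text
time_s: 7.1
tool_pos: [0.4528, -0.2538, 0.0412]
tcp_rot: [1.0, -0.0, 0.0, 0.0]
contact_force: [0.5, -0.2, -1.5]
finger_gap: 0.0361
```

Call:
apply_moves(
  increments=[
    {"dx": 0,"dy": 0,"dz": 0.4,"rx": 0,"ry": 0,"rz": 0},
    {"dx": 0,"dy": 0,"dz": 0.3,"rx": 0,"ry": 0,"rz": 0},
    {"dx": 0,"dy": 0,"dz": 0,"rx": 0,"ry": 0,"rz": 0},
    {"dx": 0,"dy": 0,"dz": 0,"rx": 0,"ry": 0,"rz": 0},
  ],
)

```text
time_s: 7.5
tool_pos: [0.4528, -0.2538, 0.041]
tcp_rot: [1.0, 0.0, 0.0, 0.0]
contact_force: [-3.3, 0.6, 8.5]
finger_gap: 0.0362
```

Call:
apply_moves(
  increments=[
    {"dx": 0,"dy": 0,"dz": 0,"rx": 0,"ry": 0,"rz": 0},
    {"dx": 0,"dy": 0,"dz": 0,"rx": 0,"ry": 0,"rz": 0},
    {"dx": 0,"dy": 0,"dz": 0,"rx": 0,"ry": 0,"rz": 0},
    {"dx": 0,"dy": 0,"dz": -10,"rx": 0,"ry": 0,"rz": 0},
    {"dx": 0,"dy": 0,"dz": -20,"rx": 0,"ry": 0,"rz": 0},
    {"dx": 0,"dy": 0,"dz": -30,"rx": 0,"ry": 0,"rz": 0},
    {"dx": 5,"dy": -20,"dz": -20,"rx": 0,"ry": 0,"rz": 0},
    {"dx": 10,"dy": -30,"dz": 0,"rx": 0,"ry": 0,"rz": 0},
    {"dx": 10,"dy": -30,"dz": 0,"rx": 0,"ry": 0,"rz": 0},
    {"dx": 10,"dy": -30,"dz": 0,"rx": 0,"ry": 0,"rz": 0},
    {"dx": 10,"dy": -30,"dz": 0,"rx": 0,"ry": 0,"rz": 0},
    {"dx": 10,"dy": -30,"dz": 0,"rx": 0,"ry": 0,"rz": 0},
    {"dx": 10,"dy": -30,"dz": 0,"rx": 0,"ry": 0,"rz": 0},
    {"dx": 10,"dy": -30,"dz": 0,"rx": 0,"ry": 0,"rz": 0},
    {"dx": 10,"dy": -30,"dz": 0,"rx": 0,"ry": 0,"rz": 0},
    {"dx": 10,"dy": -30,"dz": 0,"rx": 0,"ry": 0,"rz": 0},
    {"dx": 10,"dy": -30,"dz": 0,"rx": 0,"ry": 0,"rz": 0},
    {"dx": 0,"dy": -8,"dz": 0,"rx": 0,"ry": 0,"rz": 0},
    {"dx": 0,"dy": 0,"dz": 0,"rx": 0,"ry": 0,"rz": 0},
  ],
  jaw=70,
)

```text
time_s: 9.4
tool_pos: [0.5575, 0.0749, 0.1207]
tcp_rot: [1.0, 0.001, -0.0, 0.0]
contact_force: [0.2, -0.4, -0.4]
finger_gap: 0.0698
```

Run:
```python
from h import *
p=vision.camera("wrist");s=env.state();print(s["tool_pos"],s["time_s"],s["contact_force"],s["finger_gap"]);wobjs(p)
cv2.imwrite("pics/w5.png",p["frame"][...,::-1])
```

```text
[0.55733273 0.07398825 0.12064544] 9.45 [-0.83177542 -0.16392073  0.61791402] 0.07002473750356432
brass px [150.0, 231.0, 98.0, 106.0] z 0.0285 mec [0.5755 0.185  0.0612] fit [0.5756 0.185  0.0597]
brass px [355.0, 272.0, 86.0, 84.0] z 0.0283 mec [0.5595 0.0753 0.0462] fit [0.5593 0.0753 0.0453]
brass px [472.0, 422.0, 30.0, 12.0] z 0.0276 mec [0.4871 0.0223 0.0171] fit [0.4889 0.0211 0.0124]
brass px [459.0, 477.0, 66.0, 20.0] z 0.028 mec [0.4492 0.0148 0.0431] fit [0.4549 0.0154 0.0377]
steel px [688.0, 67.0, 72.0, 84.0] z 0.0081 mec [ 0.6894 -0.135   0.0732] fit [ 0.6822 -0.1288  0.0693]
steel px [664.0, 73.0, 61.0, 117.0] z 0.0078 mec [ 0.6713 -0.1176  0.0785] fit [ 0.6707 -0.1157  0.0676]
steel px [731.0, 159.0, 14.0, 28.0] z 0.008 mec [ 0.6483 -0.1451  0.0182] fit [ 0.6486 -0.147   0.0154]
steel px [569.0, 239.0, 89.0, 98.0] z 0.0081 mec [ 0.5698 -0.0566  0.0628] fit [ 0.5697 -0.0565  0.0615]
steel px [42.0, 253.0, 52.0, 97.0] z 0.0075 mec [0.5593 0.3096 0.0699] fit [0.5586 0.3129 0.0704]
steel px [20.0, 297.0, 23.0, 45.0] z 0.0087 mec [0.547  0.3385 0.0352] fit [0.5479 0.3394 0.0273]
```

View pics/w5.png

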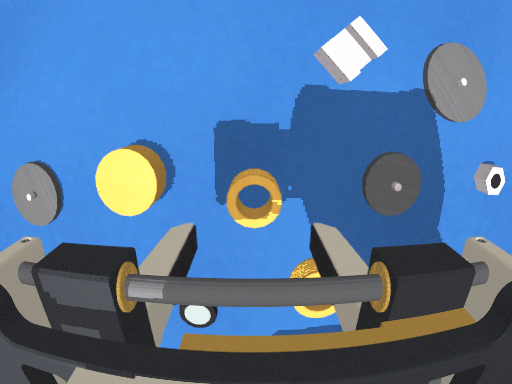

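Ring b is at (254,198), stand b at (392,184) with its pin at (397,187). The block and the nut are well clear.

Call:
apply_moves(
  increments=[
    {"dx": 2,"dy": -1,"dz": 16,"rx": 0,"ry": 0,"rz": 0},
    {"dx": 0,"dy": 0,"dz": 18,"rx": 0,"ry": 0,"rz": 0},
    {"dx": 0,"dy": 0,"dz": 18,"rx": 0,"ry": 0,"rz": 0},
    {"dx": 0,"dy": 0,"dz": 18,"rx": 0,"ry": 0,"rz": 0},
    {"dx": 0,"dy": 0,"dz": 14,"rx": 0,"ry": 0,"rz": 0},
    {"dx": 0,"dy": 0,"dz": 6,"rx": 0,"ry": 0,"rz": 0},
    {"dx": 0,"dy": 0,"dz": 0,"rx": 0,"ry": 0,"rz": 0},
  ],
)

```text
time_s: 10.15
tool_pos: [0.5592, 0.0748, 0.0295]
tcp_rot: [1.0, -0.0, -0.001, 0.0]
contact_force: [0.0, 0.3, -0.5]
finger_gap: 0.0698
```

Call:
apply_moves(
  increments=[
    {"dx": 0,"dy": 0,"dz": 0,"rx": 0,"ry": 0,"rz": 0},
    {"dx": 0,"dy": 0,"dz": 0,"rx": 0,"ry": 0,"rz": 0},
    {"dx": 0,"dy": 0,"dz": 0,"rx": 0,"ry": 0,"rz": 0},
    {"dx": 0,"dy": 0,"dz": 0,"rx": 0,"ry": 0,"rz": 0},
    {"dx": 0,"dy": 0,"dz": 0,"rx": 0,"ry": 0,"rz": 0},
    {"dx": 0,"dy": 0,"dz": 0,"rx": 0,"ry": 0,"rz": 0},
  ],
  jaw=30,
)

```text
time_s: 10.75
tool_pos: [0.56, 0.0752, 0.0309]
tcp_rot: [1.0, 0.0, 0.0, 0.0]
contact_force: [-0.8, -0.5, 5.8]
finger_gap: 0.0457
```

Call:
apply_moves(
  increments=[
    {"dx": 0,"dy": 0,"dz": -6,"rx": 0,"ry": 0,"rz": 0},
    {"dx": 0,"dy": 0,"dz": -14,"rx": 0,"ry": 0,"rz": 0},
    {"dx": 0,"dy": 0,"dz": -20,"rx": 0,"ry": 0,"rz": 0},
    {"dx": 1,"dy": 10,"dz": -10,"rx": 0,"ry": 0,"rz": 0},
    {"dx": 2,"dy": 20,"dz": 0,"rx": 0,"ry": 0,"rz": 0},
    {"dx": 2,"dy": 25,"dz": 0,"rx": 0,"ry": 0,"rz": 0},
    {"dx": 2,"dy": 25,"dz": 0,"rx": 0,"ry": 0,"rz": 0},
    {"dx": 2,"dy": 25,"dz": 0,"rx": 0,"ry": 0,"rz": 0},
    {"dx": 1,"dy": 20,"dz": 0,"rx": 0,"ry": 0,"rz": 0},
    {"dx": 0,"dy": 7,"dz": 10,"rx": 0,"ry": 0,"rz": 0},
    {"dx": 0,"dy": 0,"dz": 10,"rx": 0,"ry": 0,"rz": 0},
    {"dx": 0,"dy": 0,"dz": 5,"rx": 0,"ry": 0,"rz": 0},
    {"dx": 0,"dy": 0,"dz": 0,"rx": 0,"ry": 0,"rz": 0},
  ],
)

```text
time_s: 12.05
tool_pos: [0.569, -0.0558, 0.0542]
tcp_rot: [1.0, 0.0, -0.001, -0.0]
contact_force: [-0.2, -0.1, -2.1]
finger_gap: 0.0452
```

Run:
```python
from h import *
p=vision.camera("wrist");s=env.state();print(s["tool_pos"],s["time_s"],s["contact_force"],s["finger_gap"]);wobjs(p)
cv2.imwrite("pics/w6.png",p["frame"][...,::-1])
```

```text
[ 0.56937749 -0.05590972  0.05484187] 12.1 [ 0.12700255  0.50027154 -1.78865138] 0.04499739760156231
brass px [330.0, 314.0, 133.0, 122.0] z 0.0502 mec [ 0.5727 -0.055   0.0521] fit [ 0.5733 -0.0548  0.0484]
steel px [253.0, 56.0, 88.0, 83.0] z 0.0112 mec [ 0.6749 -0.0152  0.0456] fit [0.7289 0.0345 0.1554]
steel px [477.0, 61.0, 9.0, 47.0] z 0.0073 mec [ 0.6808 -0.089   0.0196] fit [ 0.677  -0.1172  0.0606]
steel px [478.0, 109.0, 164.0, 91.0] z 0.0083 mec [ 0.6612 -0.1241  0.0754] fit [ 0.672  -0.1274  0.0747]
steel px [331.0, 280.0, 142.0, 78.0] z 0.0083 mec [ 0.5716 -0.0577  0.0609] fit [ 0.572  -0.0572  0.0575]
steel px [636.0, 330.0, 22.0, 34.0] z 0.0124 mec [ 0.5704 -0.1717  0.0227] fit [ 0.6141 -0.2302  0.1471]
steel px [362.0, 361.0, 67.0, 38.0] z 0.0083 mec [ 0.5566 -0.055   0.029 ] fit [ 0.5551 -0.0551  0.0234]
steel px [106.0, 506.0, 19.0, 17.0] z 0.0075 mec [0.453  0.1193 0.0142] fit [0.4525 0.1198 0.0122]
```

View pics/w6.png

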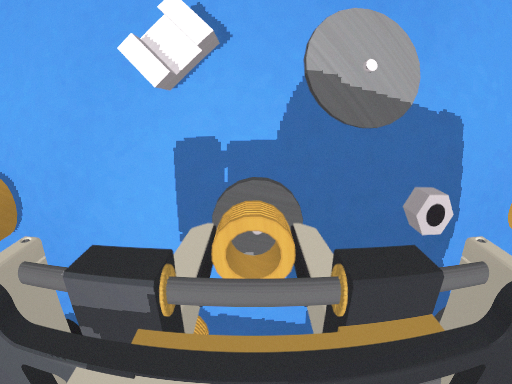

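Ring b is held level over stand b, and the pin shows inside the bore at about (257,240). Stand d is clearly in view at (362,68). Now I'll lower it.

Call:
apply_moves(
  increments=[
    {"dx": 0.5,"dy": 1,"dz": 3,"rx": 0,"ry": 0,"rz": 0},
    {"dx": 0,"dy": 0,"dz": 5,"rx": 0,"ry": 0,"rz": 0},
    {"dx": 0,"dy": 0,"dz": 4,"rx": 0,"ry": 0,"rz": 0},
    {"dx": 0,"dy": 0,"dz": 2,"rx": 0,"ry": 0,"rz": 0},
    {"dx": 0,"dy": 0,"dz": 0.7,"rx": 0,"ry": 0,"rz": 0},
    {"dx": 0,"dy": 0,"dz": 0.3,"rx": 0,"ry": 0,"rz": 0},
    {"dx": 0,"dy": 0,"dz": 0,"rx": 0,"ry": 0,"rz": 0},
    {"dx": 0,"dy": 0,"dz": 0,"rx": 0,"ry": 0,"rz": 0},
  ],
)

```text
time_s: 12.9
tool_pos: [0.57, -0.0576, 0.041]
tcp_rot: [1.0, 0.0, -0.0, -0.0]
contact_force: [-2.8, 1.1, 6.8]
finger_gap: 0.0454
```

Call:
apply_moves(
  increments=[
    {"dx": 0,"dy": 0,"dz": 0,"rx": 0,"ry": 0,"rz": 0},
    {"dx": 0,"dy": 0,"dz": 0,"rx": 0,"ry": 0,"rz": 0},
    {"dx": 0,"dy": 0,"dz": 0,"rx": 0,"ry": 0,"rz": 0},
    {"dx": 0,"dy": 0,"dz": -10,"rx": 0,"ry": 0,"rz": 0},
    {"dx": 0,"dy": 0,"dz": -20,"rx": 0,"ry": 0,"rz": 0},
    {"dx": 0,"dy": 0,"dz": -30,"rx": 0,"ry": 0,"rz": 0},
    {"dx": -20,"dy": -10,"dz": -20,"rx": 0,"ry": 0,"rz": 0},
    {"dx": -24,"dy": -16,"dz": 0,"rx": 0,"ry": 0,"rz": 0},
    {"dx": -24,"dy": -16,"dz": 0,"rx": 0,"ry": 0,"rz": 0},
    {"dx": -24,"dy": -16,"dz": 0,"rx": 0,"ry": 0,"rz": 0},
    {"dx": -14,"dy": -10,"dz": 0,"rx": 0,"ry": 0,"rz": 0},
    {"dx": 0,"dy": 0,"dz": 0,"rx": 0,"ry": 0,"rz": 0},
    {"dx": 0,"dy": 0,"dz": 0,"rx": 0,"ry": 0,"rz": 0},
  ],
  jaw=80,
)

```text
time_s: 14.2
tool_pos: [0.465, 0.0101, 0.1211]
tcp_rot: [1.0, 0.0, 0.001, 0.0]
contact_force: [0.1, -0.7, 0.3]
finger_gap: 0.0802
```

Run:
```python
from h import *
p=vision.camera("wrist");s=env.state();print(s["tool_pos"],s["time_s"],s["contact_force"],s["finger_gap"]);wobjs(p)
cv2.imwrite("pics/w7.png",p["frame"][...,::-1])
```

```text
[0.46523163 0.00988117 0.12095683] 14.25 [0.39736754 0.53267621 0.15851481] 0.07998763313988981
brass px [484.0, 75.0, 94.0, 91.0] z 0.0379 mec [ 0.5682 -0.0549  0.0482] fit [ 0.5685 -0.0551  0.0463]
brass px [55.0, 81.0, 81.0, 102.0] z 0.0285 mec [0.5736 0.1847 0.0628] fit [0.5746 0.1843 0.0605]
brass px [344.0, 266.0, 105.0, 102.0] z 0.0282 mec [0.4649 0.011  0.0562] fit [0.4649 0.0113 0.0551]
brass px [0.0, 283.0, 64.0, 91.0] z 0.0284 mec [0.4541 0.261  0.0693] fit [0.4542 0.2609 0.0671]
brass px [755.0, 308.0, 45.0, 55.0] z 0.0349 mec [ 0.4532 -0.2485  0.0502] fit [ 0.4534 -0.2487  0.0439]
steel px [580.0, 0.0, 67.0, 34.0] z 0.0071 mec [ 0.6429 -0.1171  0.0455] fit [ 0.6704 -0.1257  0.0731]
steel px [466.0, 108.0, 97.0, 72.0] z 0.0083 mec [ 0.5636 -0.0544  0.0598] fit [ 0.5685 -0.0564  0.0602]
steel px [506.0, 106.0, 38.0, 42.0] z 0.0084 mec [ 0.5687 -0.059   0.026 ] fit [ 0.5704 -0.0612  0.0246]
steel px [0.0, 142.0, 16.0, 83.0] z 0.0073 mec [0.5555 0.2939 0.0593] fit [0.5571 0.3104 0.0667]
steel px [731.0, 289.0, 39.0, 64.0] z 0.007 mec [ 0.4535 -0.2496  0.0504] fit [ 0.4523 -0.2513  0.0502]
steel px [752.0, 294.0, 30.0, 14.0] z 0.008 mec [ 0.4668 -0.2582  0.0339] fit [ 0.4545 -0.2575  0.0406]
steel px [197.0, 316.0, 28.0, 34.0] z 0.0084 mec [0.4489 0.1242 0.0255] fit [0.4459 0.1285 0.0269]
```

View pics/w7.png

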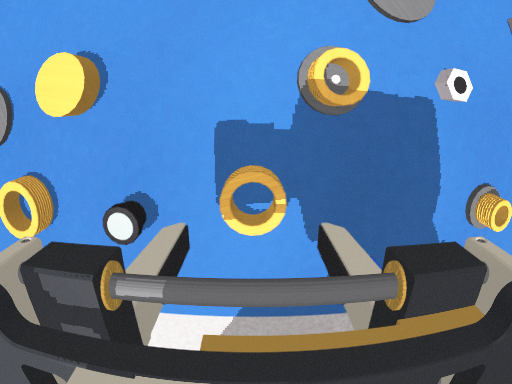

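Ring b sits on stand b with the pin at (336,79) inside its bore, and its top reads 38 mm (40 mm expected, less the usual 1.5 mm bias). Ring c is centred at (253,200).

Call:
apply_moves(
  increments=[
    {"dx": 0,"dy": -1,"dz": 16,"rx": 0,"ry": 0,"rz": 0},
    {"dx": 0,"dy": 0,"dz": 18,"rx": 0,"ry": 0,"rz": 0},
    {"dx": 0,"dy": 0,"dz": 18,"rx": 0,"ry": 0,"rz": 0},
    {"dx": 0,"dy": 0,"dz": 18,"rx": 0,"ry": 0,"rz": 0},
    {"dx": 0,"dy": 0,"dz": 14,"rx": 0,"ry": 0,"rz": 0},
    {"dx": 0,"dy": 0,"dz": 7,"rx": 0,"ry": 0,"rz": 0},
    {"dx": 0,"dy": 0,"dz": 0,"rx": 0,"ry": 0,"rz": 0},
  ],
)

```text
time_s: 14.95
tool_pos: [0.4644, 0.0109, 0.0288]
tcp_rot: [1.0, -0.0, -0.001, -0.0]
contact_force: [-0.2, -0.0, 0.2]
finger_gap: 0.0802
```

Call:
apply_moves(
  increments=[
    {"dx": 0,"dy": 0,"dz": 0,"rx": 0,"ry": 0,"rz": 0},
    {"dx": 0,"dy": 0,"dz": 0,"rx": 0,"ry": 0,"rz": 0},
    {"dx": 0,"dy": 0,"dz": 0,"rx": 0,"ry": 0,"rz": 0},
    {"dx": 0,"dy": 0,"dz": 0,"rx": 0,"ry": 0,"rz": 0},
    {"dx": 0,"dy": 0,"dz": 0,"rx": 0,"ry": 0,"rz": 0},
    {"dx": 0,"dy": 0,"dz": 0,"rx": 0,"ry": 0,"rz": 0},
  ],
  jaw=40,
)

```text
time_s: 15.55
tool_pos: [0.4645, 0.0112, 0.0299]
tcp_rot: [1.0, 0.0, 0.0, 0.0]
contact_force: [-0.0, -1.3, 6.3]
finger_gap: 0.0548
```

Call:
apply_moves(
  increments=[
    {"dx": 0,"dy": 0,"dz": -6,"rx": 0,"ry": 0,"rz": 0},
    {"dx": 0,"dy": 0,"dz": -14,"rx": 0,"ry": 0,"rz": 0},
    {"dx": 0,"dy": 0,"dz": -24,"rx": 0,"ry": 0,"rz": 0},
    {"dx": 3,"dy": -10,"dz": -20,"rx": 0,"ry": 0,"rz": 0},
    {"dx": 8,"dy": -25,"dz": 0,"rx": 0,"ry": 0,"rz": 0},
    {"dx": 9,"dy": -29,"dz": 0,"rx": 0,"ry": 0,"rz": 0},
    {"dx": 9,"dy": -29,"dz": 0,"rx": 0,"ry": 0,"rz": 0},
    {"dx": 9,"dy": -29,"dz": 0,"rx": 0,"ry": 0,"rz": 0},
    {"dx": 9,"dy": -29,"dz": 0,"rx": 0,"ry": 0,"rz": 0},
    {"dx": 9,"dy": -29,"dz": 0,"rx": 0,"ry": 0,"rz": 0},
    {"dx": 9,"dy": -29,"dz": 0,"rx": 0,"ry": 0,"rz": 0},
    {"dx": 9,"dy": -29,"dz": 0,"rx": 0,"ry": 0,"rz": 0},
    {"dx": 9,"dy": -29,"dz": 0,"rx": 0,"ry": 0,"rz": 0},
    {"dx": 7,"dy": -22,"dz": 0,"rx": 0,"ry": 0,"rz": 0},
    {"dx": 3,"dy": -12,"dz": 0,"rx": 0,"ry": 0,"rz": 0},
    {"dx": 0,"dy": 0,"dz": 0,"rx": 0,"ry": 0,"rz": 0},
    {"dx": 0,"dy": 0,"dz": 0,"rx": 0,"ry": 0,"rz": 0},
  ],
)

```text
time_s: 17.25
tool_pos: [0.5567, 0.3114, 0.0932]
tcp_rot: [1.0, 0.0, -0.001, 0.0]
contact_force: [0.5, -0.4, -2.8]
finger_gap: 0.055
```

Run:
```python
from h import *
p=vision.camera("wrist");s=env.state();print(s["tool_pos"],s["time_s"],s["contact_force"],s["finger_gap"]);wobjs(p)
cv2.imwrite("pics/w8.png",p["frame"][...,::-1])
```

```text
[0.55680673 0.31116849 0.09328508] 17.3 [-0.404441   -0.68652937 -2.51721979] 0.054746633646674356
brass px [591.0, 239.0, 100.0, 114.0] z 0.0281 mec [0.5757 0.1875 0.062 ] fit [0.5757 0.1875 0.0602]
brass px [423.0, 478.0, 38.0, 47.0] z 0.0282 mec [0.4564 0.2848 0.0372] fit [0.4564 0.2813 0.0352]
steel px [320.0, 250.0, 139.0, 95.0] z 0.0083 mec [0.559  0.3157 0.0711] fit [0.559  0.3157 0.0703]
steel px [381.0, 348.0, 48.0, 16.0] z 0.0083 mec [0.5393 0.3073 0.025 ] fit [0.5381 0.3057 0.0162]
```

View pics/w8.png

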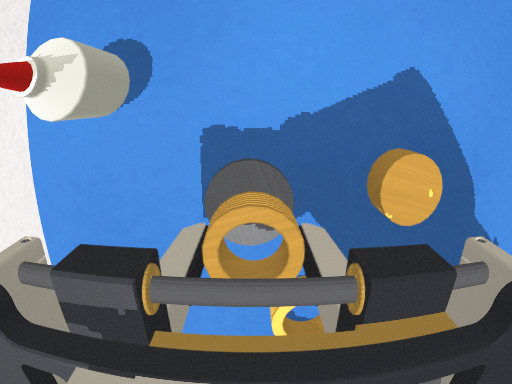

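Ring c is held level; stand c sits a few mm to +y, and the bottle at (75,80) is clear of the body. I'll correct, go lower and re-measure.

Call:
apply_moves(
  increments=[
    {"dx": 1,"dy": -2,"dz": 8,"rx": 0,"ry": 0,"rz": 0},
    {"dx": 0.5,"dy": -1,"dz": 14,"rx": 0,"ry": 0,"rz": 0},
    {"dx": 0,"dy": 0,"dz": 10,"rx": 0,"ry": 0,"rz": 0},
    {"dx": 0,"dy": 0,"dz": 6,"rx": 0,"ry": 0,"rz": 0},
    {"dx": 0,"dy": 0,"dz": 0,"rx": 0,"ry": 0,"rz": 0},
    {"dx": 0,"dy": 0,"dz": 0,"rx": 0,"ry": 0,"rz": 0},
  ],
)

```text
time_s: 17.9
tool_pos: [0.5587, 0.3152, 0.0554]
tcp_rot: [1.0, 0.0, -0.0, 0.0]
contact_force: [-0.4, -0.3, -2.5]
finger_gap: 0.055
```

Run:
```python
from h import *
p=vision.camera("wrist");s=env.state();print(s["tool_pos"],s["time_s"],s["contact_force"],s["finger_gap"]);wobjs(p)
```

```text
[0.5589108  0.31531859 0.05571155] 17.95 [-0.30124289 -1.13284296 -2.63103581] 0.054566405573038705
brass px [631.0, 256.0, 108.0, 131.0] z 0.0281 mec [0.576  0.1875 0.0622] fit [0.5762 0.1874 0.0605]
brass px [314.0, 298.0, 164.0, 138.0] z 0.0527 mec [0.5633 0.3161 0.0611] fit [0.5644 0.3161 0.0558]
brass px [452.0, 500.0, 56.0, 23.0] z 0.0278 mec [0.4794 0.276  0.0272] fit [0.4799 0.2744 0.0217]
steel px [314.0, 269.0, 164.0, 84.0] z 0.0083 mec [0.5615 0.3161 0.0709] fit [0.5606 0.3158 0.0683]
steel px [350.0, 348.0, 92.0, 58.0] z 0.0084 mec [0.5486 0.3161 0.0401] fit [0.5456 0.3158 0.0336]
```

Call:
apply_moves(
  increments=[
    {"dx": 0.5,"dy": 0,"dz": 4,"rx": 0,"ry": 0,"rz": 0},
    {"dx": 0,"dy": 0,"dz": 5,"rx": 0,"ry": 0,"rz": 0},
    {"dx": 0,"dy": 0,"dz": 4,"rx": 0,"ry": 0,"rz": 0},
    {"dx": 0,"dy": 0,"dz": 1.5,"rx": 0,"ry": 0,"rz": 0},
    {"dx": 0,"dy": 0,"dz": 0.6,"rx": 0,"ry": 0,"rz": 0},
    {"dx": 0,"dy": 0,"dz": 0.4,"rx": 0,"ry": 0,"rz": 0},
    {"dx": 0,"dy": 0,"dz": 0,"rx": 0,"ry": 0,"rz": 0},
    {"dx": 0,"dy": 0,"dz": 0,"rx": 0,"ry": 0,"rz": 0},
  ],
)

```text
time_s: 18.75
tool_pos: [0.5593, 0.3153, 0.0401]
tcp_rot: [1.0, 0.0, 0.0, -0.0]
contact_force: [-0.6, 0.1, -1.9]
finger_gap: 0.0548
```

Call:
apply_moves(
  increments=[
    {"dx": 0,"dy": 0,"dz": 0.4,"rx": 0,"ry": 0,"rz": 0},
    {"dx": 0,"dy": 0,"dz": 0.4,"rx": 0,"ry": 0,"rz": 0},
    {"dx": 0,"dy": 0,"dz": 0,"rx": 0,"ry": 0,"rz": 0},
    {"dx": 0,"dy": 0,"dz": 0,"rx": 0,"ry": 0,"rz": 0},
  ],
)

```text
time_s: 19.15
tool_pos: [0.5593, 0.3153, 0.0399]
tcp_rot: [1.0, 0.0, 0.0, -0.0]
contact_force: [-3.0, -1.1, 5.1]
finger_gap: 0.0553
```

Call:
apply_moves(
  increments=[
    {"dx": 0,"dy": 0,"dz": 0,"rx": 0,"ry": 0,"rz": 0},
    {"dx": 0,"dy": 0,"dz": 0,"rx": 0,"ry": 0,"rz": 0},
    {"dx": 0,"dy": 0,"dz": 0,"rx": 0,"ry": 0,"rz": 0},
    {"dx": 0,"dy": 0,"dz": -10,"rx": 0,"ry": 0,"rz": 0},
    {"dx": 0,"dy": 0,"dz": -20,"rx": 0,"ry": 0,"rz": 0},
    {"dx": 0,"dy": 0,"dz": -30,"rx": 0,"ry": 0,"rz": 0},
    {"dx": -20,"dy": 10,"dz": -20,"rx": 0,"ry": 0,"rz": 0},
    {"dx": -25,"dy": 13,"dz": 0,"rx": 0,"ry": 0,"rz": 0},
    {"dx": -25,"dy": 13,"dz": 0,"rx": 0,"ry": 0,"rz": 0},
    {"dx": -25,"dy": 13,"dz": 0,"rx": 0,"ry": 0,"rz": 0},
    {"dx": -10,"dy": 4,"dz": 0,"rx": 0,"ry": 0,"rz": 0},
    {"dx": 0,"dy": 0,"dz": 0,"rx": 0,"ry": 0,"rz": 0},
    {"dx": 0,"dy": 0,"dz": 0,"rx": 0,"ry": 0,"rz": 0},
  ],
  jaw=88,
)

```text
time_s: 20.45
tool_pos: [0.4553, 0.2628, 0.1197]
tcp_rot: [1.0, -0.0, 0.001, -0.0]
contact_force: [0.8, -0.4, -0.3]
finger_gap: 0.0885
```

Run:
```python
from h import *
p=vision.camera("wrist");s=env.state();print(s["tool_pos"],s["joints"],s["time_s"],s["contact_force"],s["finger_gap"]);wobjs(p)
cv2.imwrite("pics/w9.png",p["frame"][...,::-1])
```

```text
[0.45538072 0.26283609 0.11948651] [4.34915009e-01 4.73493795e-01 1.82083922e+00 2.73321767e-06
 8.45879900e-01 2.00565648e+00] 20.5 [-0.49833109 -0.31782349  0.52701345] 0.08787604717514463
brass px [491.0, 38.0, 111.0, 112.0] z 0.0282 mec [0.5751 0.1869 0.0606] fit [0.5749 0.1868 0.0596]
brass px [233.0, 62.0, 114.0, 112.0] z 0.0382 mec [0.5583 0.3152 0.0572] fit [0.5585 0.3154 0.056 ]
brass px [334.0, 259.0, 123.0, 119.0] z 0.0283 mec [0.4543 0.2635 0.0661] fit [0.4542 0.2635 0.065 ]
steel px [312.0, 62.0, 55.0, 122.0] z 0.0083 mec [0.559  0.3048 0.0678] fit [0.5583 0.3139 0.068 ]
steel px [266.0, 91.0, 44.0, 64.0] z 0.0085 mec [0.5596 0.3192 0.0362] fit [0.5592 0.3192 0.0333]
steel px [297.0, 114.0, 16.0, 19.0] z 0.0086 mec [0.5604 0.3109 0.0073] fit [0.5587 0.3142 0.0101]
steel px [589.0, 302.0, 28.0, 34.0] z 0.0093 mec [0.4492 0.1381 0.0254] fit [0.4459 0.1331 0.0272]
```

View pics/w9.png

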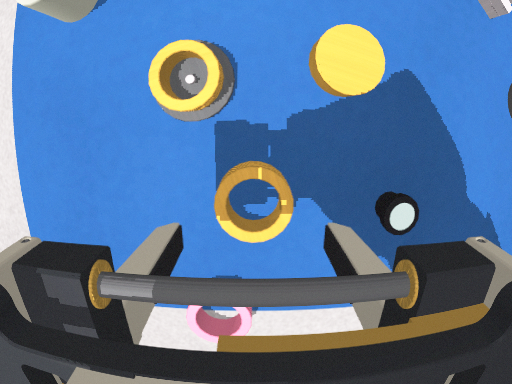

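Ring c is seated on stand c, with the pin at (190,79) in its bore. Ring d is centred at (255,202), and the pink decoy lies clear behind it.

Call:
apply_moves(
  increments=[
    {"dx": -1,"dy": -0.5,"dz": 15,"rx": 0,"ry": 0,"rz": 0},
    {"dx": 0,"dy": 0,"dz": 18,"rx": 0,"ry": 0,"rz": 0},
    {"dx": 0,"dy": 0,"dz": 18,"rx": 0,"ry": 0,"rz": 0},
    {"dx": 0,"dy": 0,"dz": 18,"rx": 0,"ry": 0,"rz": 0},
    {"dx": 0,"dy": 0,"dz": 14,"rx": 0,"ry": 0,"rz": 0},
    {"dx": 0,"dy": 0,"dz": 7,"rx": 0,"ry": 0,"rz": 0},
    {"dx": 0,"dy": 0,"dz": 0,"rx": 0,"ry": 0,"rz": 0},
  ],
)

```text
time_s: 21.2
tool_pos: [0.4532, 0.2627, 0.0284]
tcp_rot: [1.0, -0.0, -0.001, 0.0]
contact_force: [0.2, -0.2, 1.0]
finger_gap: 0.088
```

Call:
apply_moves(
  increments=[
    {"dx": 0,"dy": 0,"dz": 0,"rx": 0,"ry": 0,"rz": 0},
    {"dx": 0,"dy": 0,"dz": 0,"rx": 0,"ry": 0,"rz": 0},
    {"dx": 0,"dy": 0,"dz": 0,"rx": 0,"ry": 0,"rz": 0},
    {"dx": 0,"dy": 0,"dz": 0,"rx": 0,"ry": 0,"rz": 0},
    {"dx": 0,"dy": 0,"dz": 0,"rx": 0,"ry": 0,"rz": 0},
    {"dx": 0,"dy": 0,"dz": 0,"rx": 0,"ry": 0,"rz": 0},
  ],
  jaw=50,
)

```text
time_s: 21.8
tool_pos: [0.4535, 0.2628, 0.0297]
tcp_rot: [1.0, -0.0, 0.0, -0.0]
contact_force: [-1.0, -0.8, 5.8]
finger_gap: 0.0667
```

Call:
apply_moves(
  increments=[
    {"dx": 0,"dy": 0,"dz": -6,"rx": 0,"ry": 0,"rz": 0},
    {"dx": 0,"dy": 0,"dz": -14,"rx": 0,"ry": 0,"rz": 0},
    {"dx": 0,"dy": 0,"dz": -28,"rx": 0,"ry": 0,"rz": 0},
    {"dx": 4,"dy": 10,"dz": -24,"rx": 0,"ry": 0,"rz": 0},
    {"dx": 12,"dy": 22,"dz": 0,"rx": 0,"ry": 0,"rz": 0},
    {"dx": 16,"dy": 30,"dz": 0,"rx": 0,"ry": 0,"rz": 0},
    {"dx": 16,"dy": 30,"dz": 0,"rx": 0,"ry": 0,"rz": 0},
    {"dx": 16,"dy": 30,"dz": 0,"rx": 0,"ry": 0,"rz": 0},
    {"dx": 16,"dy": 30,"dz": 0,"rx": 0,"ry": 0,"rz": 0},
    {"dx": 16,"dy": 30,"dz": 0,"rx": 0,"ry": 0,"rz": 0},
    {"dx": 16,"dy": 30,"dz": 0,"rx": 0,"ry": 0,"rz": 0},
    {"dx": 16,"dy": 30,"dz": 0,"rx": 0,"ry": 0,"rz": 0},
    {"dx": 16,"dy": 30,"dz": 0,"rx": 0,"ry": 0,"rz": 0},
    {"dx": 16,"dy": 30,"dz": 0,"rx": 0,"ry": 0,"rz": 0},
    {"dx": 16,"dy": 30,"dz": 0,"rx": 0,"ry": 0,"rz": 0},
    {"dx": 16,"dy": 30,"dz": 0,"rx": 0,"ry": 0,"rz": 0},
    {"dx": 14,"dy": 26,"dz": 0,"rx": 0,"ry": 0,"rz": 0},
    {"dx": 6,"dy": 12,"dz": 0,"rx": 0,"ry": 0,"rz": 0},
    {"dx": 0,"dy": 0,"dz": 0,"rx": 0,"ry": 0,"rz": 0},
    {"dx": 0,"dy": 0,"dz": 0,"rx": 0,"ry": 0,"rz": 0},
  ],
)

```text
time_s: 23.8
tool_pos: [0.6646, -0.1364, 0.1011]
tcp_rot: [1.0, 0.0, -0.001, -0.0]
contact_force: [-0.9, -0.4, -5.3]
finger_gap: 0.0669
```

Run:
```python
from h import *
p=vision.camera("wrist");s=env.state();print(s["tool_pos"],s["time_s"],s["contact_force"],s["finger_gap"]);wobjs(p)
cv2.imwrite("pics/w10.png",p["frame"][...,::-1])
```

```text
[ 0.66456651 -0.13605214  0.10115673] 23.85 [-0.33717261  0.41488033 -4.64356074] 0.06679298088394671
brass px [0.0, 0.0, 188.0, 58.0] z 0.0283 mec [0.8416 0.0368 0.1392] fit [0.491  0.0704 0.7097]
brass px [591.0, 0.0, 209.0, 72.0] z 0.0276 mec [ 0.8281 -0.3057  0.1509] fit [ 0.9976 -0.2979  0.3754]
brass px [261.0, 477.0, 41.0, 45.0] z 0.0379 mec [ 0.5647 -0.0699  0.0443] fit [ 0.5683 -0.063   0.0399]
steel px [314.0, 219.0, 145.0, 114.0] z 0.0083 mec [ 0.6766 -0.1285  0.0804] fit [ 0.6766 -0.1285  0.0795]
steel px [652.0, 266.0, 69.0, 89.0] z 0.0116 mec [ 0.6709 -0.3106  0.0613] fit [ 0.6694 -0.3129  0.0597]
steel px [188.0, 272.0, 22.0, 23.0] z 0.0122 mec [ 0.6845 -0.029   0.0184] fit [ 52.981   46.4517 139.9327]
steel px [367.0, 336.0, 69.0, 25.0] z 0.0084 mec [ 0.6494 -0.1384  0.0365] fit [ 0.6461 -0.1403  0.0219]
```

View pics/w10.png

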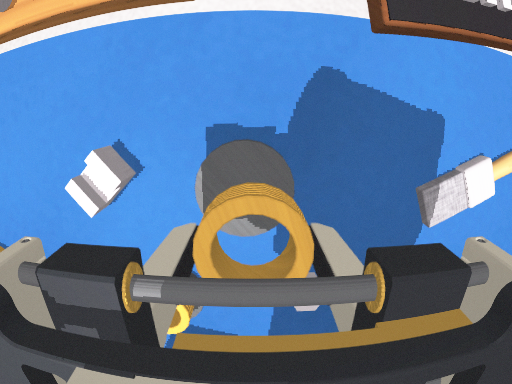

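Ring d is held level. Stand d is visible behind it, centred near (245,188), and measures (0.677, −0.1285).

Call:
apply_moves(
  increments=[
    {"dx": 4,"dy": -2.5,"dz": 0,"rx": 0,"ry": 0,"rz": 0},
    {"dx": 4,"dy": -2.5,"dz": 10,"rx": 0,"ry": 0,"rz": 0},
    {"dx": 4,"dy": -2.5,"dz": 14,"rx": 0,"ry": 0,"rz": 0},
    {"dx": 0,"dy": 0,"dz": 12,"rx": 0,"ry": 0,"rz": 0},
    {"dx": 0,"dy": 0,"dz": 6,"rx": 0,"ry": 0,"rz": 0},
    {"dx": 0,"dy": 0,"dz": 0,"rx": 0,"ry": 0,"rz": 0},
    {"dx": 0,"dy": 0,"dz": 0,"rx": 0,"ry": 0,"rz": 0},
  ],
)

```text
time_s: 24.55
tool_pos: [0.6772, -0.1299, 0.0591]
tcp_rot: [1.0, -0.0, 0.0, 0.0]
contact_force: [-0.5, -0.2, -4.9]
finger_gap: 0.0668
```

Run:
```python
from h import *
p=vision.camera("wrist");s=env.state();print(s["tool_pos"],s["time_s"],s["contact_force"],s["finger_gap"]);wobjs(p)
cv2.imwrite("pics/w11.png",cv2.resize(p["frame"][150:320,150:370,::-1],None,fx=3,fy=3))
```

```text
[ 0.6774071  -0.12999439  0.05954984] 24.6 [ 0.16331269 -1.06142275 -4.89179179] 0.06635648268030032
brass px [0.0, 0.0, 133.0, 45.0] z 0.0282 mec [0.841  0.0232 0.0872] fit [0.7948 0.0282 0.1093]
brass px [644.0, 0.0, 156.0, 73.0] z 0.0275 mec [ 0.8247 -0.2783  0.0967] fit [ 0.8528 -0.2781  0.1105]
brass px [300.0, 284.0, 192.0, 152.0] z 0.0569 mec [ 0.6822 -0.1292  0.0697] fit [ 0.684  -0.1289  0.0642]
brass px [256.0, 516.0, 22.0, 30.0] z 0.0341 mec [ 0.5891 -0.0661  0.0235] fit [ 0.5892 -0.0657  0.0179]
steel px [303.0, 258.0, 183.0, 94.0] z 0.0083 mec [ 0.6767 -0.1284  0.0808] fit [ 0.6768 -0.1283  0.08  ]
steel px [697.0, 305.0, 72.0, 88.0] z 0.0095 mec [ 0.6731 -0.3115  0.0597] fit [ 0.6715 -0.3113  0.0554]
steel px [339.0, 336.0, 112.0, 77.0] z 0.0083 mec [ 0.6664 -0.1288  0.0502] fit [ 0.662  -0.1284  0.0439]
steel px [270.0, 483.0, 53.0, 39.0] z 0.0082 mec [ 0.587  -0.0779  0.0341] fit [ 0.5824 -0.072   0.0312]
```

View pics/w11.png

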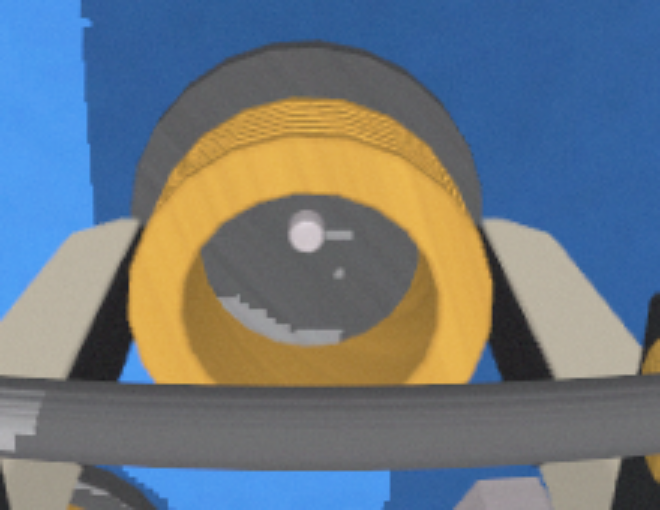

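The pin shows in the bore at (305,230) in the crop. Only about 1 mm of y correction is needed.

Call:
apply_moves(
  increments=[
    {"dx": -0.5,"dy": -1,"dz": 4,"rx": 0,"ry": 0,"rz": 0},
    {"dx": 0,"dy": 0,"dz": 6,"rx": 0,"ry": 0,"rz": 0},
    {"dx": 0,"dy": 0,"dz": 5,"rx": 0,"ry": 0,"rz": 0},
    {"dx": 0,"dy": 0,"dz": 2.5,"rx": 0,"ry": 0,"rz": 0},
    {"dx": 0,"dy": 0,"dz": 1,"rx": 0,"ry": 0,"rz": 0},
    {"dx": 0,"dy": 0,"dz": 0.5,"rx": 0,"ry": 0,"rz": 0},
    {"dx": 0,"dy": 0,"dz": 0,"rx": 0,"ry": 0,"rz": 0},
    {"dx": 0,"dy": 0,"dz": 0,"rx": 0,"ry": 0,"rz": 0},
  ],
)

```text
time_s: 25.4
tool_pos: [0.6768, -0.1288, 0.0404]
tcp_rot: [1.0, -0.0, 0.0, 0.0]
contact_force: [0.9, -0.7, -4.8]
finger_gap: 0.0667
```

Call:
apply_moves(
  increments=[
    {"dx": 0,"dy": 0,"dz": 0.4,"rx": 0,"ry": 0,"rz": 0},
    {"dx": 0,"dy": 0,"dz": 0.4,"rx": 0,"ry": 0,"rz": 0},
    {"dx": 0,"dy": 0,"dz": 0.2,"rx": 0,"ry": 0,"rz": 0},
    {"dx": 0,"dy": 0,"dz": 0,"rx": 0,"ry": 0,"rz": 0},
    {"dx": 0,"dy": 0,"dz": 0,"rx": 0,"ry": 0,"rz": 0},
  ],
)

```text
time_s: 25.9
tool_pos: [0.6768, -0.1288, 0.0397]
tcp_rot: [1.0, 0.0, 0.0, 0.0]
contact_force: [-4.4, 1.5, 6.1]
finger_gap: 0.0664
```

Call:
apply_moves(
  increments=[
    {"dx": 0,"dy": 0,"dz": 0,"rx": 0,"ry": 0,"rz": 0},
    {"dx": 0,"dy": 0,"dz": 0,"rx": 0,"ry": 0,"rz": 0},
    {"dx": 0,"dy": 0,"dz": 0,"rx": 0,"ry": 0,"rz": 0},
    {"dx": 0,"dy": 0,"dz": -10,"rx": 0,"ry": 0,"rz": 0},
    {"dx": 0,"dy": 0,"dz": -20,"rx": 0,"ry": 0,"rz": 0},
    {"dx": 0,"dy": 0,"dz": -30,"rx": 0,"ry": 0,"rz": 0},
    {"dx": -20,"dy": -10,"dz": -20,"rx": 0,"ry": 0,"rz": 0},
    {"dx": -22,"dy": -15,"dz": -20,"rx": 0,"ry": 0,"rz": 0},
    {"dx": -22,"dy": -15,"dz": -20,"rx": 0,"ry": 0,"rz": 0},
    {"dx": -22,"dy": -15,"dz": -20,"rx": 0,"ry": 0,"rz": 0},
    {"dx": -22,"dy": -15,"dz": -20,"rx": 0,"ry": 0,"rz": 0},
    {"dx": -22,"dy": -15,"dz": -20,"rx": 0,"ry": 0,"rz": 0},
    {"dx": -22,"dy": -15,"dz": -20,"rx": 0,"ry": 0,"rz": 0},
    {"dx": -22,"dy": -15,"dz": -20,"rx": 0,"ry": 0,"rz": 0},
    {"dx": -22,"dy": -15,"dz": -20,"rx": 0,"ry": 0,"rz": 0},
    {"dx": -22,"dy": -10,"dz": -20,"rx": 0,"ry": 0,"rz": 0},
    {"dx": -10,"dy": 0,"dz": -20,"rx": 0,"ry": 0,"rz": 0},
    {"dx": 0,"dy": 0,"dz": 0,"rx": 0,"ry": 0,"rz": 0},
  ],
  jaw=90,
)

```text
time_s: 27.7
tool_pos: [0.4487, 0.0114, 0.3222]
tcp_rot: [1.0, 0.0, 0.003, 0.0]
contact_force: [1.6, 0.7, -1.0]
finger_gap: 0.0899
```

Run:
```python
from h import *
p=vision.camera("wrist");s=env.state();print(s["tool_pos"],s["time_s"],s["contact_force"],s["finger_gap"]);wobjs(p)
cv2.imwrite("pics/w12.png",cv2.resize(p["frame"][...,::-1],(800,600),interpolation=cv2.INTER_CUBIC))
```

```text
[0.44894611 0.01129474 0.3204946 ] 27.75 [-0.04553667 -0.06661917 -0.30261012] 0.08993331807540265
brass px [508.0, 0.0, 69.0, 61.0] z 0.0376 mec [ 0.6747 -0.1252  0.0711] fit [ 0.6748 -0.1253  0.0684]
brass px [189.0, 100.0, 58.0, 61.0] z 0.0286 mec [0.5744 0.1852 0.0616] fit [0.5747 0.1852 0.0596]
brass px [445.0, 103.0, 52.0, 50.0] z 0.038 mec [ 0.5682 -0.0554  0.0474] fit [ 0.5688 -0.0555  0.0458]
brass px [83.0, 133.0, 48.0, 53.0] z 0.0379 mec [0.5574 0.3121 0.0646] fit [0.5587 0.3119 0.0597]
brass px [684.0, 133.0, 31.0, 38.0] z 0.0278 mec [ 0.5696 -0.3131  0.0437] fit [ 0.571  -0.3127  0.0413]
brass px [631.0, 241.0, 36.0, 36.0] z 0.0368 mec [ 0.4524 -0.2484  0.0442] fit [ 0.4527 -0.2487  0.0391]
steel px [497.0, 2.0, 75.0, 72.0] z 0.0082 mec [ 0.6739 -0.1261  0.0816] fit [ 0.674  -0.1264  0.0797]
steel px [408.0, 11.0, 36.0, 33.0] z 0.0113 mec [ 0.6743 -0.0159  0.0485] fit [0.7296 0.0347 0.156 ]
steel px [522.0, 12.0, 36.0, 34.0] z 0.0082 mec [ 0.6809 -0.1309  0.0418] fit [ 0.6823 -0.1319  0.036 ]
steel px [667.0, 55.0, 16.0, 33.0] z 0.0103 mec [ 0.6601 -0.2924  0.0373] fit [ 0.68   -0.3365  0.106 ]
steel px [47.0, 73.0, 11.0, 28.0] z 0.0126 mec [0.6592 0.419  0.0369] fit [0.6588 0.4233 0.0353]
steel px [436.0, 102.0, 62.0, 61.0] z 0.0083 mec [ 0.5686 -0.0567  0.0612] fit [ 0.5688 -0.0566  0.06  ]
steel px [458.0, 117.0, 25.0, 27.0] z 0.0083 mec [ 0.5695 -0.0572  0.0277] fit [ 0.5703 -0.059   0.0249]
steel px [105.0, 128.0, 42.0, 64.0] z 0.0086 mec [0.5576 0.3138 0.0711] fit [0.5577 0.3138 0.0701]
steel px [105.0, 145.0, 11.0, 28.0] z 0.0088 mec [0.5598 0.3259 0.0298] fit [0.5592 0.3275 0.0221]
steel px [708.0, 189.0, 20.0, 22.0] z 0.0138 mec [ 0.5209 -0.3544  0.0304] fit [ 0.5221 -0.3548  0.0258]
steel px [619.0, 231.0, 38.0, 45.0] z 0.0081 mec [ 0.4522 -0.2519  0.0517] fit [ 0.4526 -0.2516  0.0502]
```

View pics/w12.png

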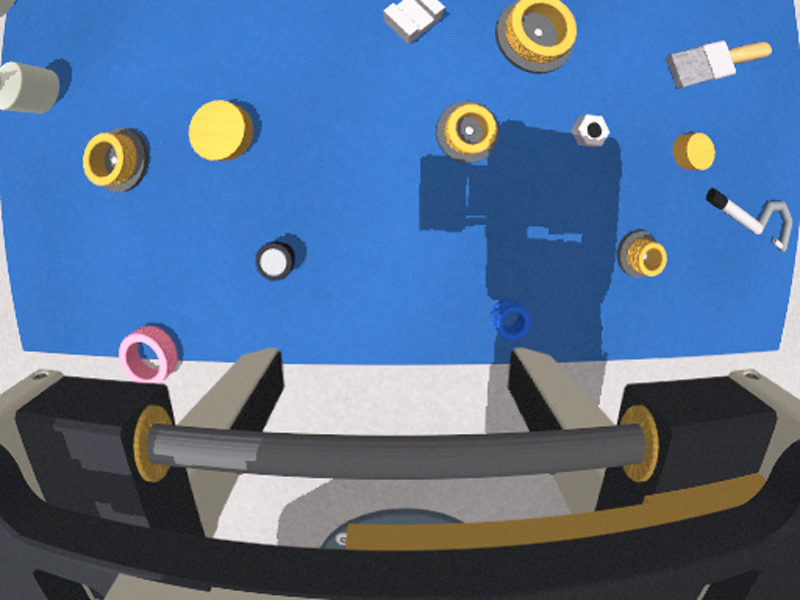

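All four rings are on their stands with pins visible: d (537,30), b (468,130), c (108,158), a (650,258). Blanks and decoys haven't moved. Ring a's oblique fit reads 3 mm off, probably because its side wall is included, so I'll check it from above.

Call:
apply_moves(
  increments=[
    {"dx": -4,"dy": 20,"dz": 5,"rx": 0,"ry": 0,"rz": 0},
    {"dx": -4,"dy": 27,"dz": 5,"rx": 0,"ry": 0,"rz": 0},
    {"dx": -4,"dy": 27,"dz": 5,"rx": 0,"ry": 0,"rz": 0},
    {"dx": -4,"dy": 27,"dz": 5,"rx": 0,"ry": 0,"rz": 0},
    {"dx": -4,"dy": 27,"dz": 5,"rx": 0,"ry": 0,"rz": 0},
    {"dx": -4,"dy": 27,"dz": 5,"rx": 0,"ry": 0,"rz": 0},
    {"dx": -4,"dy": 27,"dz": 5,"rx": 0,"ry": 0,"rz": 0},
    {"dx": -4,"dy": 27,"dz": 5,"rx": 0,"ry": 0,"rz": 0},
    {"dx": -4,"dy": 27,"dz": 5,"rx": 0,"ry": 0,"rz": 0},
    {"dx": -4,"dy": 27,"dz": 5,"rx": 0,"ry": 0,"rz": 0},
    {"dx": 0,"dy": 0,"dz": 0,"rx": 0,"ry": 0,"rz": 0},
    {"dx": 0,"dy": 0,"dz": 0,"rx": 0,"ry": 0,"rz": 0},
  ],
)

```text
time_s: 28.95
tool_pos: [0.4086, -0.2519, 0.2682]
tcp_rot: [1.0, -0.001, -0.001, -0.001]
contact_force: [0.2, 1.0, 1.0]
finger_gap: 0.0901
```

Run:
```python
from h import *
p=vision.camera("wrist");s=env.state();print(s["tool_pos"],s["time_s"]);wobjs(p)
cv2.imwrite("pics/w13.png",cv2.resize(p["frame"][80:200,180:330,::-1],None,fx=4,fy=4))
```

```text
[ 0.40871517 -0.25141227  0.26849523] 29.0
brass px [448.0, 48.0, 50.0, 47.0] z 0.0282 mec [ 0.5705 -0.3139  0.0414] fit [ 0.5704 -0.3141  0.0402]
brass px [145.0, 62.0, 53.0, 53.0] z 0.0378 mec [ 0.5676 -0.06    0.0521] fit [ 0.5674 -0.0598  0.0496]
brass px [0.0, 98.0, 12.0, 50.0] z 0.0285 mec [0.5736 0.1706 0.0541] fit [0.5734 0.1793 0.0568]
brass px [377.0, 191.0, 44.0, 45.0] z 0.038 mec [ 0.4521 -0.2527  0.0358] fit [ 0.4519 -0.2526  0.0347]
steel px [130.0, 0.0, 20.0, 14.0] z 0.0121 mec [ 0.665  -0.0063  0.0221] fit [ 0.6638 -0.0053  0.0153]
steel px [223.0, 0.0, 66.0, 16.0] z 0.0085 mec [ 0.649  -0.1256  0.0615] fit [ 0.6734 -0.1292  0.0796]
steel px [161.0, 61.0, 55.0, 64.0] z 0.0086 mec [ 0.5681 -0.0592  0.0617] fit [ 0.5681 -0.059   0.0605]
steel px [309.0, 66.0, 30.0, 20.0] z 0.0103 mec [ 0.5704 -0.1888  0.0279] fit [ 0.5775 -0.1851  0.0315]
steel px [169.0, 78.0, 14.0, 23.0] z 0.0087 mec [ 0.5717 -0.0487  0.0227] fit [ 0.5715 -0.0493  0.018 ]
steel px [506.0, 122.0, 80.0, 53.0] z 0.0135 mec [ 0.507  -0.3818  0.08  ] fit [ 233.912  -113.5395  518.7768]
steel px [370.0, 181.0, 59.0, 59.0] z 0.0083 mec [ 0.4516 -0.2537  0.0505] fit [ 0.4516 -0.2539  0.0496]
steel px [386.0, 200.0, 27.0, 25.0] z 0.0084 mec [ 0.4508 -0.2528  0.0225] fit [ 0.4508 -0.2527  0.0215]
steel px [41.0, 223.0, 12.0, 25.0] z 0.0106 mec [0.4445 0.1236 0.0268] fit [0.4449 0.1235 0.024 ]
```

View pics/w13.png

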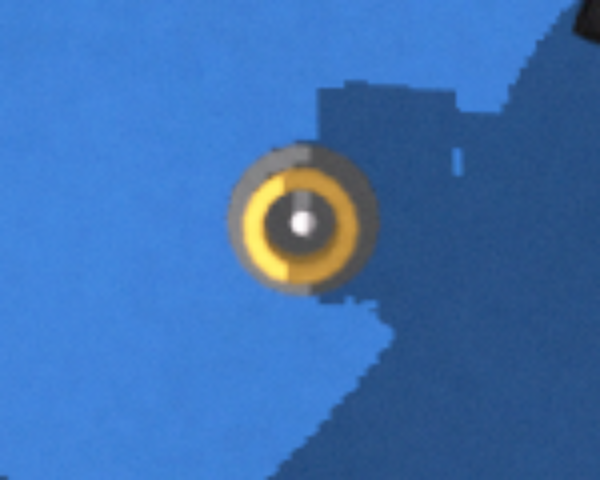

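From above, ring a at (300,222) in the crop is concentric with stand a to about 1 mm. All four are done, so I'm handing in.

```bash
python3 -c "
from h import *
print(order.finish_job())"
```

```text
the job is handed in; nothing more can be done
None
```

I placed all four brass rings on their matching stands, in the order a, b, c, d. I lowered each one until the wrist force showed contact (5–9 N), then released it. I handed the job in at about 29 s of the 96 s allowed.

- **Centring:** the last wrist pictures show each pin inside its ring's bore. Rings a, b and d measure within about 1.5 mm of their stand centres.
- **Height:** all ring tops read about 38 mm. The true value should be 40 mm, and this camera also read the 30 mm parts about 1.5 mm low, so they are lying flat.
- **Left alone:** the two blanks stayed where they were, and the blue and pink look-alikes were not touched.
- **Readings that disagreed:**
  - **Ring a:** an oblique view read it 3 mm off centre; a check from above put it within about 1.5 mm.
  - **Ring c:** the last wide, oblique view read it about 2 mm off, but a closer view just after release put it within about 1 mm. I did not look at it from above again.
  - **Stand d:** its first rough estimate was about 15 mm off, and I corrected it from a close view before lowering the ring.

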